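Unhook the tall angle bracket, nest it and run the hand press

ROBOT

A 6-joint arm with a two-finger parallel gripper is mounted at the origin on a cart in front of the work surface, level with it; the furniture and walls round the work are solid. World frame = base frame: x ahead of the robot, y to its left, z up, the work surface at z = 0. Lengths are in m, angles in rad, forces in N, time in s.
With the tool pointing down it reaches from about 0.35 to 0.775 m from the base axis. Payload 7.3 kg.
Tool frame: the origin (TCP) lies between the finger pads; the fingertips stand 14 mm ahead of it and the grasp point (between the pads) lies 5 mm behind it; z points along the fingers, y is the direction in which the jaws open and shut (so a half turn about z gives the same grasp; the last joint's range is limited). The gripper opens to 92 mm and grips with 3 to 60 N. Pads are 19 mm wide; open, the fingers measure 130 mm over their backs; the gripper's body (75 mm by 190 mm) begins 47 mm behind the grasp point.
Start: joints at [1.02, 0.342, 1.524, -0, 1.275, -0.146], TCP at [0.207, 0.483, 0.241] pointing down, gripper open.
Joint ranges: [-2.53, 2.53], [-0.77, 2.02], [0.04, 2.7], [-1, 4.14], [0.28, 2.66], [-3.11, 3.11]. Speed limits (rad/s): [2.57, 2.57, 3.14, 3.14, 3.14, 3.14].

INTERFACE

Orientations are given as [roll, pitch, yaw] about the fixed x, y, z axes, in that order (R = Rz(yaw) Ry(pitch) Rx(roll)).
In Python, from cell import robot gives the robot as it stands.
- The arm moves only by the shell command python3 -m creep 'ROWS' [FORCE]. ROWS is JSON, a list that holds one entry, the list of rows, each a list of 7 numbers: the shift along the tool's x, y, z in cm, then the turn, a rotation vector about the tool's x, y, z in degrees, then the gripper command: -1 is shut, 1 is fully open, values between are in proportion. In form: [[[tx, ty, tz, wx, wy, wz, gripper], ...]]. A call has 1 to 8 rows; each row is the pose to reach, as a shift and turn from the pose measured when the call began, along the tool's axes at that moment; what a row does not reach only later rows make up. A row lasts 1/10 s, in which the tool goes at most 50 mm and 8.59 degrees, less where a joint would pass 70% of its speed; a pose out of reach is approached as far as the arm can. A call with a gripper value outside its range is refused whole. The fingers move at their own pace and stop on an object; FORCE is the grip in N (left out, the last holds). Time passes only in rows, so rows that repeat a pose let the fingers close. It gives the time, the measured TCP pose, the force and the opening at its end, in the units of the state.
- robot.observe(): the state, without advancing time (a new reading comes with each control period).
- robot.read_camera(name): name is "scene" or "top"; returns the picture (420x560x3 uint8, red, green, blue); there is no depth.
- robot.camera_params(name): a dict with "camera_matrix" (3x3 intrinsics, pixels), "k1" (the pictures are not rectified: a ray, as slopes to the right and down, at radius r is drawn at 1 + k1 r^2 times it, then the intrinsics apply), "R" (3x3) and "t" (3): a world point X has camera coordinates R X + t. Camera axes: x right, y down, z forward; pixel columns grow to the right and rows downward; lengths in m; the calibration is good to about 2 mm. A picture is of the moment at which its call begins. camera_params takes no time and is no camera call.
- robot.hand_in(): hands the job in, once; it reports no verdict.
Trained networks look in the newest picture that a camera, given by its name, has taken for a name from the list of things; names that differ only in an ending like _2 or _b are one class to them, and where a whole thing is asked for, a point or a joint stands for the part that bears it (a point fixed in the world has none). Each returns a list of dicts, best first, with "score" (0 to 1); they miss things now and then, are a little off and sometimes report something else, mostly with a low value. They report only what shows in the picture. A call takes as long as a camera call.
- robot.look_for(camera, label): "centre" ([x, y, z] in m, in the coordinates of the camera as it stood for that picture, good to about 4 mm: the middle of the surface that is visible of it).
- robot.masks_of(camera, label): "mask" (420x560 bool, what is visible of it).
The state is a dict: "time": time; "qpos": joint angles; "qvel": joint speeds; "joint_efforts": joint torques, N m; "tool_pos": TCP position; "tool_rot": TCP orientation; "contact_force": force on the tool from outside, world axes, zero at the start; "torque": the same for the moment, N m; "opening": finger opening in m.
Only numpy, scipy, OpenCV 4.12 (cv2) and the standard library are available. Lean on these libraries where they do the work, as an engineer would, in place of code of your own. Each camera call takes 0.05 s, during which the arm holds its last target.

TASK

Two steel angle brackets hang on the rack's hooks. Lift the taller one, with the round hole in its foot, off its hook without disturbing the short one and slide it upright, foot first, into the nest of the hand press until the foot lies flat against the end stop under the pin. Let go of it, then swing the press lever all the way down to its stop so that the pin goes through the hole, and let the lever return fully up.

Things in the scene. Friction and masses are not known exactly. Their poses are not given: they have to be found in the camera images.
- bracket_grip (a point): Tall bracket, loose, under 0.4 kg: L of steel plate 5 mm thick, 50 wide; leg 140 tall, foot 98 long. Point: mid-leg, 18 mm below its top edge, 122 above the foot's underside; grip here across the 5 mm. z up the leg; x the leg's normal, foot along -x. Hangs by a slot in the leg (32 tall, 16 wide, upper edge 60 below the leg's top). To unhook: raise it 12 to 20 mm, then draw it along its -x 35 mm or more.
- foot_hole (a point): Centre of the 22 mm round hole in the tall bracket's foot, at the foot's underside, 72 mm from the back of the leg: bracket_grip lies 69.5 mm along +x and 122 mm up from it. Same axes as bracket_grip.
- short_bracket_grip (a point): Short bracket, of the same plate: leg 105 mm, foot 60 mm without a hole. Point: mid-leg, 18 mm below its top edge. It hangs on the other hook, 110 mm to the side, and stays there.
- rack: Fixed hook rack: upright board 220 mm wide, top edge 182 mm high. Origin on the table below the middle of the board's front, which looks along -x. Hooks at y = -55 and +55 mm: 8 mm rods at z 170 with an upturned tip 27 mm out, 185 high. Either bracket may hang on either hook, leg's back on the board, foot forward; their legs rise 35 mm or more above board and hooks, so fingers fit behind and in front.
- nest (a point): Point on the press nest's floor (80 mm above the table) below the pin's axis. z up, y out of the nest's open end, x away from the robot. Side rails 10 mm high along y at x = -27 and +27 (inner faces), y -30 to +45, flaring out to y +68. End stop's face at y -27. Bracket goes in from +y, low, foot along -y; when home foot_hole is within 1 mm of this point, leg at y +67 to +72, outside the rails.
- pin_tip (a point): Lower end of the press's pin, 12 mm thick, at rest 30 mm above the nest floor. It comes down 38 mm per rad of the lever. Axes as nest. The press head over the nest reaches x -22 to +78, y -18 to +18, from 52 to 98 mm above the nest floor, so the bracket must be slid in under it; a column stands at x +38 to +78. A wooden riser below reaches x -80 to +190, y -65 to +120, 20 mm below the nest floor.
- lever (a joint): Angle of the press lever, rad: 0 = up, at rest; 0.95 = down at its stop. A spring returns it; pushing the grip takes 3 to 5 N at first, 7 to 9 N at the stop. At about 0.66 the pin meets the foot, and if the hole is not there the lever goes no further.
- lever_grip (a point): Middle of the lever's round black grip, 20 mm thick, 62 mm long, along the press's y. It swings with the lever on a 150 mm radius about lever_pivot: at 0 it is 106 mm to the press's -x (robot side) and 106 mm above the pivot; at 0.95, 148 mm to -x and 25 mm below. Pinch it from above or push it down with closed fingers.
- lever_pivot (a point): Point on the lever's axis (along the press's y), level in y with the middle of the grip, 74 mm above the nest floor. Axes as nest.

How it is judged:
By the outcome, as a careful person would: the job done as asked, in the order asked, and still so for the second after the job is handed in, with the robot touching nothing.
It also fails if it takes over 72 s, if anything falls off the work surface, if the arm or the gripper's body presses on something with over 40 N, if the wrist force passes 120 N, or if a joint passes its speed limit or range.

## Working session

There is one attempt and no reset: what is moved stays moved. The work goes in short steps, Python scripts to look and compute and a shell command to move; the robot and the scene stay as the last step left them, time stands still between calls to the robot, and variables do not carry over. Pictures are saved under pics/ and viewed, and the job is handed in when it is done.

```bash
ls; mkdir -p pics
python3 - <<'E'
from cell import robot
import cv2,numpy as np
np.set_printoptions(precision=4,suppress=True)
print(robot.observe())
for c in ("scene","top"):
    im=robot.read_camera(c); cv2.imwrite(f"pics/{c}0.png",im[:,:,::-1])
    print(c,robot.camera_params(c))
    P=robot.camera_params(c);R=np.array(P["R"]);t=np.array(P["t"])
    for l in ("bracket_grip","short_bracket_grip","rack","foot_hole","nest","pin_tip","lever_grip","lever_pivot"):
        try:
            for d in robot.look_for(c,l)[:3]: print(c,l,round(d["score"],2),R.T@(np.array(d["centre"])-t))
        except Exception as e: print(l,e)
E
```

```text
pics
{'time': 0.0, 'qpos': array([ 1.02  ,  0.3427,  1.525 , -0.    ,  1.2754, -0.146 ]), 'qvel': array([ 0.0014, -0.001 , -0.0001,  0.0005,  0.0022,  0.0005]), 'joint_efforts': array([ -0.0006, -43.1254, -24.4212,   0.0717,   0.0563,  -0.0001]), 'tool_pos': array([0.2065, 0.4822, 0.24  ]), 'tool_rot': array([-3.14  , -0.0002,  2.7368]), 'contact_force': array([-0.3716,  0.5562,  0.6291]), 'torque': array([-0.0136,  0.0291, -0.0526]), 'opening': 0.09195565632534436}
scene {'camera_matrix': array([[446.4556,   0.    , 281.9883],
       [  0.    , 446.4556, 213.6078],
       [  0.    ,   0.    ,   1.    ]]), 'k1': 0.04883145174991792, 'R': array([[ 0.358 ,  0.9337, -0.0104],
       [ 0.52  , -0.2086, -0.8283],
       [-0.7756,  0.2911, -0.5602]]), 't': array([-0.2538, -0.1351,  1.6643])}
scene bracket_grip 0.69 [0.5989 0.314  0.2078]
scene short_bracket_grip 0.48 [0.5862 0.2095 0.2027]
scene rack 0.55 [0.6393 0.2539 0.0914]
scene foot_hole 0.75 [0.5983 0.3137 0.2085]
scene nest 0.67 [ 0.6329 -0.0888  0.0627]
scene pin_tip 0.53 [ 0.5645 -0.0863  0.2162]
scene lever_grip 0.62 [ 0.4996 -0.1268  0.2283]
scene lever_pivot 0.78 [ 0.6318 -0.0909  0.064 ]
scene lever_pivot 0.25 [ 0.568  -0.0864  0.2171]
top {'camera_matrix': array([[533.9686,   0.    , 279.2375],
       [  0.    , 533.9686, 214.8175],
       [  0.    ,   0.    ,   1.    ]]), 'k1': 0.07232225580623326, 'R': array([[-0.008 , -1.    ,  0.0006],
       [-0.977 ,  0.0077, -0.2131],
       [ 0.2131, -0.0023, -0.977 ]]), 't': array([0.0929, 0.5548, 1.1578])}
top bracket_grip 0.91 [0.5679 0.3228 0.1003]
top short_bracket_grip 0.9 [0.5672 0.208  0.117 ]
top rack 0.71 [0.6512 0.2577 0.0092]
top foot_hole 0.58 [0.5691 0.3208 0.0984]
top nest 0.97 [ 0.5605 -0.0596  0.0745]
top nest 0.45 [0.5674 0.3183 0.0985]
top pin_tip 0.7 [ 0.5517 -0.0773  0.2353]
top lever_grip 0.73 [ 0.4678 -0.1256  0.2595]
top lever_pivot 0.57 [ 0.5601 -0.0617  0.0731]
```

View pics/scene0.png

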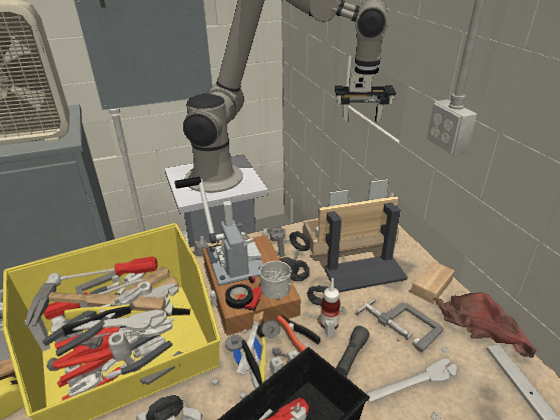

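View pics/top0.png

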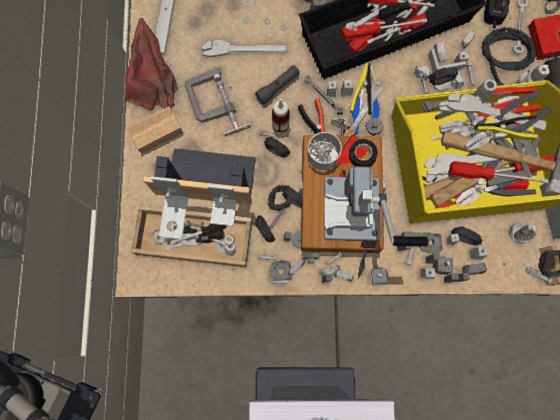

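Run:
```python
import cv2
im=cv2.imread("pics/top0.png"); 
a=cv2.resize(im[130:270,120:270],None,fx=5,fy=5,interpolation=cv2.INTER_CUBIC)[:600];cv2.imwrite("pics/ta.png",cv2.resize(im[140:260,125:265],None,fx=5,fy=5,interpolation=cv2.INTER_CUBIC))
cv2.imwrite("pics/tb.png",cv2.resize(im[130:260,290:440],None,fx=4.6,fy=4.6,interpolation=cv2.INTER_CUBIC))
im=cv2.imread("pics/scene0.png");cv2.imwrite("pics/sa.png",cv2.resize(im[165:315,180:330],None,fx=4,fy=4,interpolation=cv2.INTER_CUBIC))
cv2.imwrite("pics/sb.png",cv2.resize(im[165:295,290:420],None,fx=4,fy=4,interpolation=cv2.INTER_CUBIC))
```

```text
(no output)
```

View pics/ta.png

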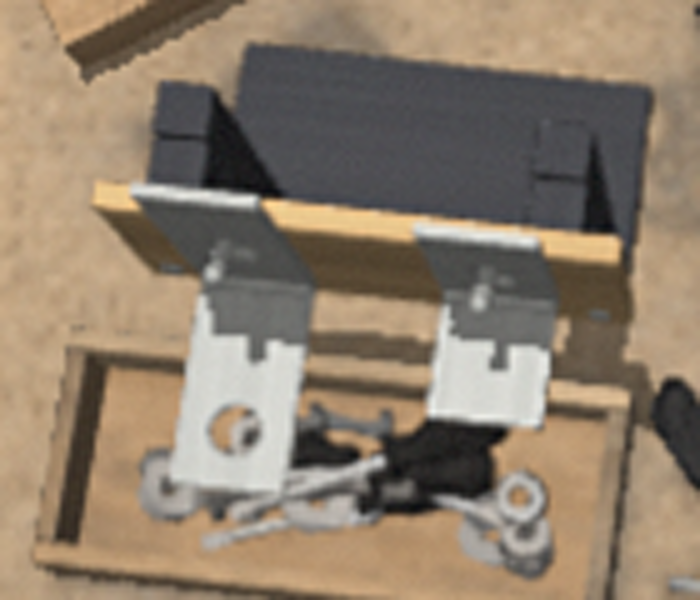

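View pics/tb.png

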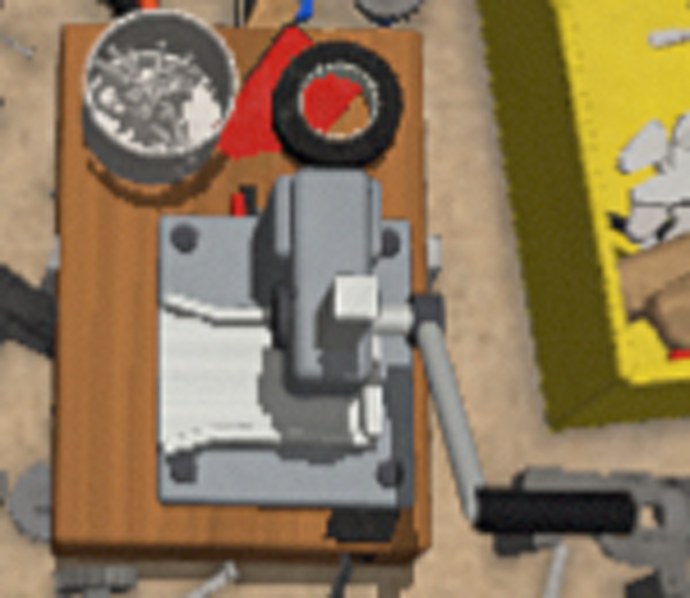

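View pics/sa.png

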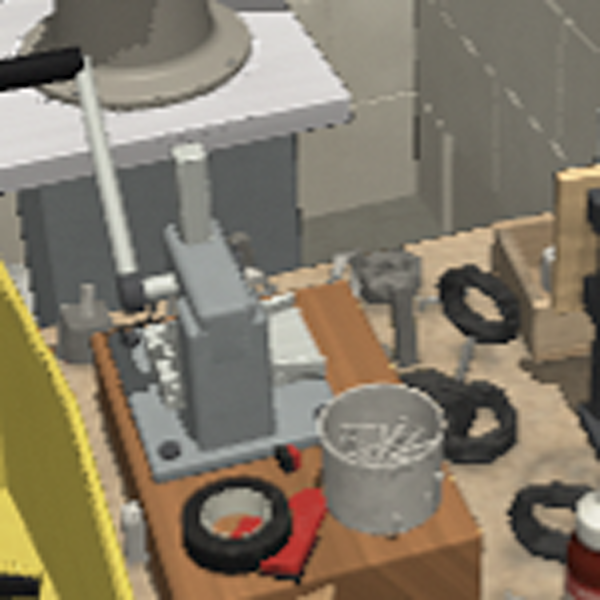

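View pics/sb.png

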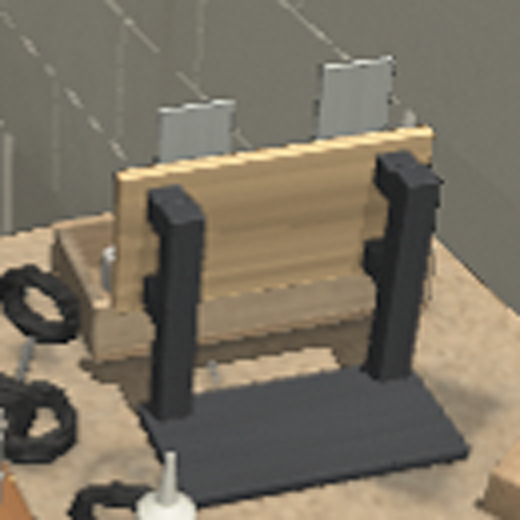

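```bash
cat > h.py <<'E'
from cell import robot
import cv2,numpy as np
np.set_printoptions(precision=4,suppress=True)
def prm(c):
    P=robot.camera_params(c);return np.array(P["camera_matrix"]),P["k1"],np.array(P["R"]),np.array(P["t"])
def ray(c,uv):
    K,k,R,t=prm(c);n=cv2.undistortPoints(np.array([[uv]],float),K,np.array([k,0,0,0.])).ravel()
    return -R.T@t,R.T@np.array([n[0],n[1],1])
def atz(c,uv,z):
    o,d=ray(c,uv);return o+d*(z-o[2])/d[2]
def proj(c,X):
    K,k,R,t=prm(c);return cv2.projectPoints(np.atleast_2d(X).astype(float),cv2.Rodrigues(R)[0],t,K,np.array([k,0,0,0.]))[0].reshape(-1,2)
def tri(u1,u2):
    o1,d1=ray("top",u1);o2,d2=ray("scene",u2);A=np.stack([d1,-d2],1);s=np.linalg.lstsq(A,o2-o1,rcond=None)[0]
    p,q=o1+d1*s[0],o2+d2*s[1];return (p+q)/2,np.linalg.norm(p-q)
E
python3 - <<'E'
from h import *
ta=lambda x,y:(x/5+125-.4,y/5+140-.4)
tb=lambda x,y:(x/4.6+290-.4,y/4.6+130-.4)
sa=lambda x,y:(x/4+180-.4,y/4+165-.4); sb=lambda x,y:(x/4+290-.4,y/4+165-.4)
print("tall top back L,R",atz("top",ta(133,186),.234),atz("top",ta(258,200),.234))
print("  tri",tri(ta(133,186),sb(393,58)),tri(ta(258,198),sb(322,66)))
print("hole",atz("top",ta(235,429),.097))
for p in [(208,283),(313,290),(171,484),(283,494)]:print("foot",atz("top",ta(*p),.099))
print("short top",atz("top",ta(416,226),.217),atz("top",ta(539,238),.217),tri(ta(416,226),sb(233,100)),tri(ta(539,238),sb(160,107)))
print("riser");
for p in [(62,25),(420,28),(428,548),(52,550)]:print(atz("top",tb(*p),.06))
print("post",tri(tb(357,298),sa(190,152)))
print("lever grip ends",tri(tb(480,510),sa(80,62)))
print("rails z.09");
for p in [(215,313),(270,318),(215,435),(270,428),(160,300),(160,450),(360,395),(360,440)]:print(p,atz("top",tb(*p),.09))
E
```

```text
tall top back L,R [0.5961 0.3402 0.234 ] [0.5901 0.2912 0.234 ]
  tri (array([0.5965, 0.341 , 0.2341]), np.float64(0.0017334338546088858)) (array([0.5908, 0.2916, 0.2358]), np.float64(0.0015871822890753003))
hole [0.5255 0.3248 0.097 ]
foot [0.5911 0.3386 0.099 ]
foot [0.5876 0.2922 0.099 ]
foot [0.501  0.3512 0.099 ]
foot [0.4961 0.3026 0.099 ]
short top [0.5838 0.2313 0.217 ] [0.5785 0.1821 0.217 ] (array([0.5836, 0.2319, 0.2196]), np.float64(0.002115365453084538)) (array([0.5775, 0.1826, 0.2222]), np.float64(0.00199257493845562))
riser
[0.7471 0.0309 0.06  ]
[ 0.7436 -0.1515  0.06  ]
[ 0.4759 -0.1427  0.06  ]
[0.4761 0.0404 0.06  ]
post (array([ 0.5563, -0.0816,  0.2387]), np.float64(0.002602165296353407))
lever grip ends (array([ 0.4613, -0.1246,  0.2597]), np.float64(0.0012501375369513886))
rails z.09
(215, 313) [ 0.5873 -0.0394  0.09  ]
(270, 318) [ 0.5845 -0.066   0.09  ]
(215, 435) [ 0.5268 -0.0376  0.09  ]
(270, 428) [ 0.53   -0.0641  0.09  ]
(160, 300) [ 0.594  -0.0129  0.09  ]
(160, 450) [ 0.5197 -0.011   0.09  ]
(360, 395) [ 0.5459 -0.1079  0.09  ]
(360, 440) [ 0.5238 -0.107   0.09  ]
```

```bash
cat >> h.py <<'E'
from scipy.spatial.transform import Rotation as Rn
def st():
    s=robot.observe();return s,np.array(s["tool_pos"]),Rn.from_euler("xyz",s["tool_rot"])
def to(x,y,z,yaw):
    s,p,R=st();T=Rn.from_euler("xyz",[np.pi,0,yaw]);q=(R.inv()*T).as_rotvec(degrees=True)
    print("shift cm",(R.inv().apply(np.array([x,y,z])-p)*100).round(2),"turn",q.round(2))
E
python3 -c "
from h import *
to(.5906,.316,.30,1.449)"
```

```text
shift cm [-41.84  -0.2   -5.93] turn [ 0.01 -0.   73.78]
```

```bash
python3 -m creep '[[[-10,0,-6,0,0,16,1],[-20,0,-6,0,0,32,1],[-30,0,-6,0,0,48,1],[-41.8,-0.2,-5.9,0,0,64,1],[-41.8,-0.2,-5.9,0,0,73.8,1],[-41.8,-0.2,-5.9,0,0,73.8,1],[-41.8,-0.2,-5.9,0,0,73.8,1],[-41.8,-0.2,-5.9,0,0,73.8,1]]]' 20
python3 -c "
from h import *
to(.5906,.316,.30,1.449)"
```

```text
time: 1.7
tool_pos: [0.5671, 0.3258, 0.2982]
tool_rot: [3.141, -0.0, 1.53]
contact_force: [0.3, 1.0, 0.3]
opening: 0.0918
shift cm [-0.89  2.39 -0.18] turn [ 0.   -0.02  4.67]
```

```bash
python3 -m creep '[[[-0.9,2.4,-0.2,0,0,4.7,0],[-0.9,2.4,-0.2,0,0,4.7,0],[-0.9,2.4,-0.2,0,0,4.7,0],[-0.9,2.4,-0.2,0,0,4.7,0]]]'
python3 -c "
from h import *
to(.5906,.316,.215,1.449)
for c in ('top','scene'): cv2.imwrite('pics/%s1.png'%c,cv2.resize(robot.read_camera(c)[(140 if c=='top' else 80):(260 if c=='top' else 300),(125 if c=='top' else 280):(265 if c=='top' else 480),::-1],None,fx=4 if c=='top' else 2.7,fy=4 if c=='top' else 2.7,interpolation=2))"
```

```text
time: 2.1
tool_pos: [0.5897, 0.3166, 0.3003]
tool_rot: [-3.141, -0.0, 1.451]
contact_force: [0.2, -0.0, 0.3]
opening: 0.0642
shift cm [-0.05  0.1   8.53] turn [-0.03 -0.02  0.09]
```

View pics/top1.png

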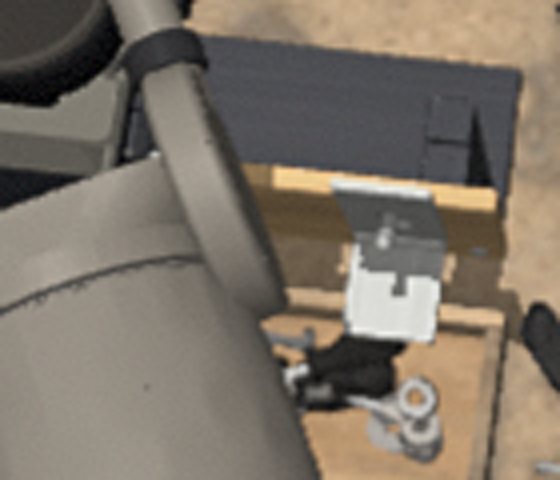

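View pics/scene1.png

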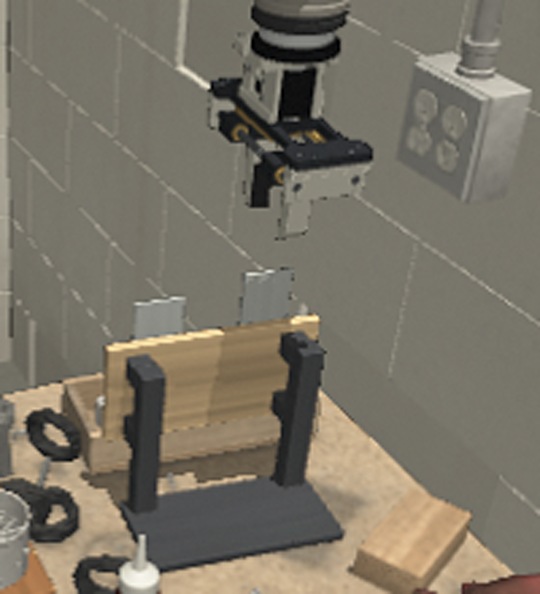

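The top view is hidden by the arm. The scene crop shows the fingers (about 270–295, 200) straight above the tall leg (268,295), so I can descend.

```bash
python3 -m creep '[[[0,0.1,3,0,0,0,0],[0,0.1,6,0,0,0,0],[0,0.1,7.5,0,0,0,0],[0,0.1,8.5,0,0,0,0],[0,0.1,8.5,0,0,0,0],[0,0.1,8.5,0,0,0,0]]]'
python3 -c "
from h import *
to(.5906,.316,.215,1.449)
cv2.imwrite('pics/s2.png',cv2.resize(robot.read_camera('scene')[130:300,300:440,::-1],None,fx=3.5,fy=3.5,interpolation=2))"
```

```text
time: 2.8
tool_pos: [0.5906, 0.3173, 0.2169]
tool_rot: [3.14, -0.001, 1.452]
contact_force: [-0.4, -0.1, -0.4]
opening: 0.0458
shift cm [-0.13  0.01  0.19] turn [ 0.09 -0.08  0.15]
```

View pics/s2.png

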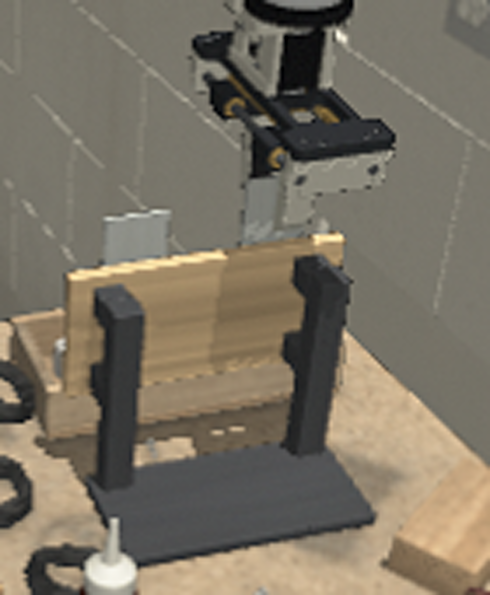

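```bash
python3 -m creep '[[[-0.1,0,0.2,0,0,0,0],[-0.1,0,0.2,0,0,0,-1],[-0.1,0,0.2,0,0,0,-1],[-0.1,0,0.2,0,0,0,-1],[-0.1,0,0.2,0,0,0,-1],[-0.1,0,0.2,0,0,0,-1],[-0.1,0,0.2,0,0,0,-1],[-0.1,0,0.2,0,0,0,-1]]]' 45
```

```text
time: 3.65
tool_pos: [0.5911, 0.3163, 0.2157]
tool_rot: [3.138, -0.002, 1.451]
contact_force: [1.3, 0.3, 3.4]
opening: 0.0047
```

```bash
python3 -m creep '[[[0,0,-0.5,0,0,0,-1],[0,0,-1,0,0,0,-1],[0,0,-1.6,0,0,0,-1],[0,0,-1.6,0,0,0,-1],[0,0,-1.6,0,0,0,-1]]]'; python3 -c "
from h import *
for c in ('top','scene'): cv2.imwrite('pics/%s3.png'%c,cv2.resize(robot.read_camera(c)[130:300,(100 if c=='top' else 300):(270 if c=='top' else 440),::-1],None,fx=3.5,fy=3.5,interpolation=2))"
```

```text
time: 4.15
tool_pos: [0.591, 0.3163, 0.2318]
tool_rot: [3.138, -0.002, 1.451]
contact_force: [-0.6, 0.5, -3.9]
opening: 0.0045
```

View pics/top3.png

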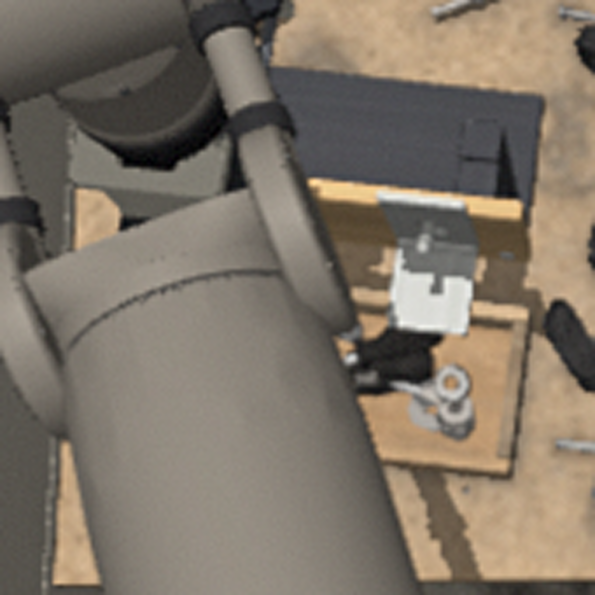

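View pics/scene3.png

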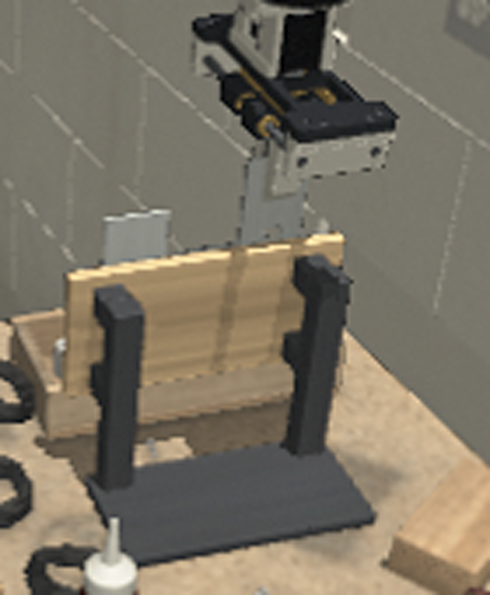

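The weight (−3.9 N) is on the wrist and the short bracket has not moved. Next I draw it out along −x (tool −y).

```bash
python3 -m creep '[[[0,-1,0,0,0,0,-1],[0,-2,0,0,0,0,-1],[0,-3,0,0,0,0,-1],[0,-4,0,0,0,0,-1],[0,-5,0,0,0,0,-1],[0,-5.5,0,0,0,0,-1],[0,-5.5,0,0,0,0,-1]]]'; python3 -c "
from h import *
to(.48,.25,.30,2.3)"
```

```text
time: 4.95
tool_pos: [0.5356, 0.3231, 0.2316]
tool_rot: [3.139, -0.002, 1.452]
contact_force: [0.1, 0.0, -3.9]
opening: 0.005
shift cm [-7.9  -4.63 -6.87] turn [  0.21  -0.04 -48.59]
```

```bash
python3 -m creep '[[[0,-2,-4,0,0,0,-1],[0,-3,-8,0,0,0,-1],[0,-4,-12,0,0,0,-1],[0,-4,-15,0,0,0,-1],[0,-4,-15,0,0,0,-1],[0,-4,-15,0,0,0,-1]]]'; python3 -c "
from h import *
to(.53,.12,.38,3.114)"
```

```text
time: 5.55
tool_pos: [0.4956, 0.3274, 0.3811]
tool_rot: [3.138, -0.002, 1.452]
contact_force: [0.0, 0.0, -4.7]
opening: 0.0043
shift cm [-20.19   5.88   0.08] turn [  0.25   0.06 -95.24]
```

```bash
python3 -m creep '[[[-3,0.5,0,0,0,-8,-1],[-6,1.5,0,0,0,-16,-1],[-9,2.5,0,0,0,-24,-1],[-12,3.5,0,0,0,-32,-1],[-15,4.5,0,0,0,-40,-1],[-18,5.3,0,0,0,-48,-1],[-20.2,5.9,0,0,0,-56,-1],[-20.2,5.9,0,0,0,-64,-1]]]'; python3 -c "
from h import *
to(.552,.10,.30,3.114)"
```

```text
time: 6.35
tool_pos: [0.5304, 0.1167, 0.3781]
tool_rot: [-3.141, -0.001, 2.57]
contact_force: [0.3, 0.7, -3.3]
opening: 0.0045
shift cm [-2.73 -0.23  7.8 ] turn [ -0.    -0.05 -31.14]
```

```bash
python3 -m creep '[[[-0.5,0,1,0,0,-8,-1],[-1,0,3,0,0,-16,-1],[-2,0,5,0,0,-24,-1],[-2.7,-0.2,7,0,0,-31.1,-1],[-2.7,-0.2,7.8,0,0,-31.1,-1],[-2.7,-0.2,7.8,0,0,-31.1,-1],[-2.7,-0.2,7.8,0,0,-31.1,-1]]]'; python3 -c "
from h import *
s,p,R=st();print(p,s['tool_rot'])
for c in ('top','scene'):
  im=robot.read_camera(c);cv2.imwrite('pics/%s4f.png'%c,im[:,:,::-1])
a=cv2.imread('pics/top4f.png');b=cv2.imread('pics/scene4f.png')
cv2.imwrite('pics/top4.png',cv2.resize(a[100:280,220:440],None,fx=3.3,fy=3.3,interpolation=2));cv2.imwrite('pics/scene4.png',cv2.resize(b[100:300,150:350],None,fx=3,fy=3,interpolation=2))"
```

```text
time: 7.05
tool_pos: [0.5518, 0.1006, 0.3001]
tool_rot: [3.141, -0.001, 3.111]
contact_force: [1.0, 0.6, -3.0]
opening: 0.0047
[0.5518 0.1006 0.3001] [ 3.1413 -0.0012  3.1108]
```

View pics/top4.png

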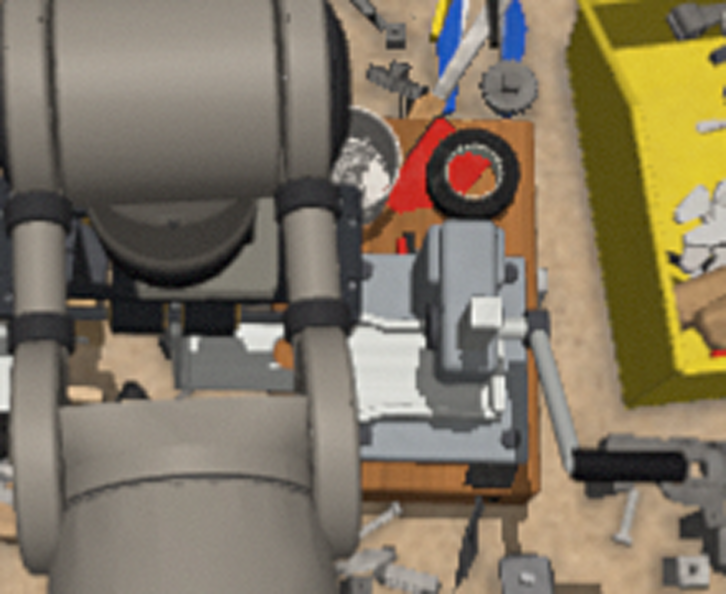

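View pics/scene4.png

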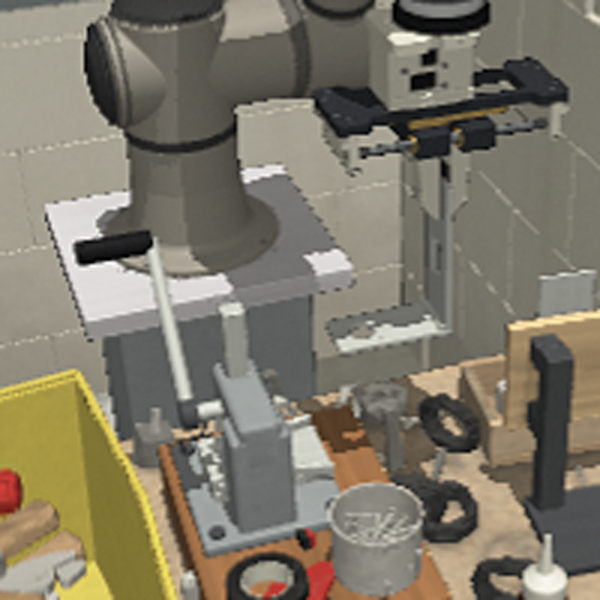

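```bash
cat >> h.py <<'E'
def brk(dz=-.1217,lat=0.,tp=None,yaw=None):
    s,p,R=st(); yw=s["tool_rot"][2]-np.pi/2
    Z=Rn.from_euler("z",yw)
    L=np.array([[-.0955,-.025,0],[-.0955,.025,0],[-.0955,-.025,.005],[-.0955,.025,.005],[.0025,-.025,0],[.0025,.025,0],[-.0025,-.025,.14],[-.0025,.025,.14],[.0025,-.025,.14],[.0025,.025,.14]])
    hole=np.array([[-.0695+.011*np.cos(a),.011*np.sin(a),.005] for a in np.linspace(0,6.28,24)])
    return Z.apply(np.vstack([L,hole])+[0,lat,0])+p+[0,0,dz]
def nestpts(n,th):
    L=[[x,y,.01] for x in(-.027,.027) for y in (-.03,.045)]+[[x,y,0] for x in(-.027,.027) for y in (-.03,.045)]+[[-.08,-.065,-.02],[-.08,.12,-.02],[.19,-.065,-.02],[.19,.12,-.02],[0,0,0],[-.022,-.018,.098],[-.022,.018,.098],[.078,-.018,.098],[.078,.018,.098]]
    return Rn.from_euler("z",th).apply(L)+n
def ov(f,c,pts,box,s,out,cols=None):
    im=cv2.imread(f);x0,y0,x1,y1=box;o=cv2.resize(im[y0:y1,x0:x1],None,fx=s,fy=s,interpolation=2)
    for i,(P,col) in enumerate(pts):
        for u in proj(c,P): cv2.circle(o,(int(round((u[0]+.5-x0)*s)),int(round((u[1]+.5-y0)*s))),2,col,-1)
    cv2.imwrite(out,o)
E
python3 - <<'E'
from h import *
N=nestpts([.555,-.0817,.08],-.028);B=brk()
ov('pics/scene4f.png','scene',[(N,(0,0,255)),(B,(0,255,0))],(195,140,325,290),4,'pics/o1.png')
ov('pics/top0.png','top',[(N,(0,0,255))],(295,130,435,260),5,'pics/o2.png')
E
```

```text
(no output)
```

View pics/o1.png

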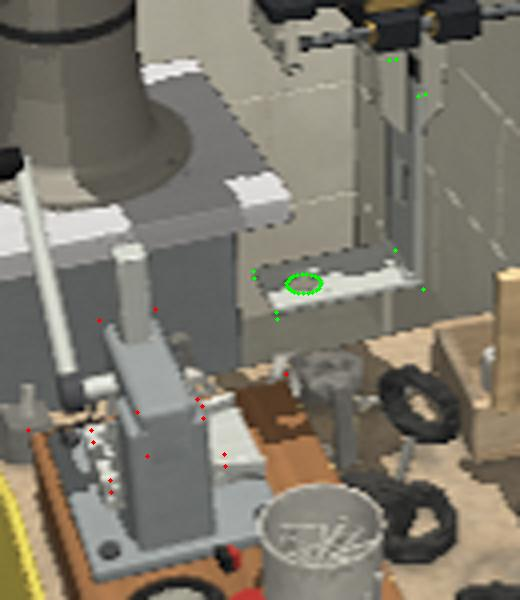

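View pics/o2.png

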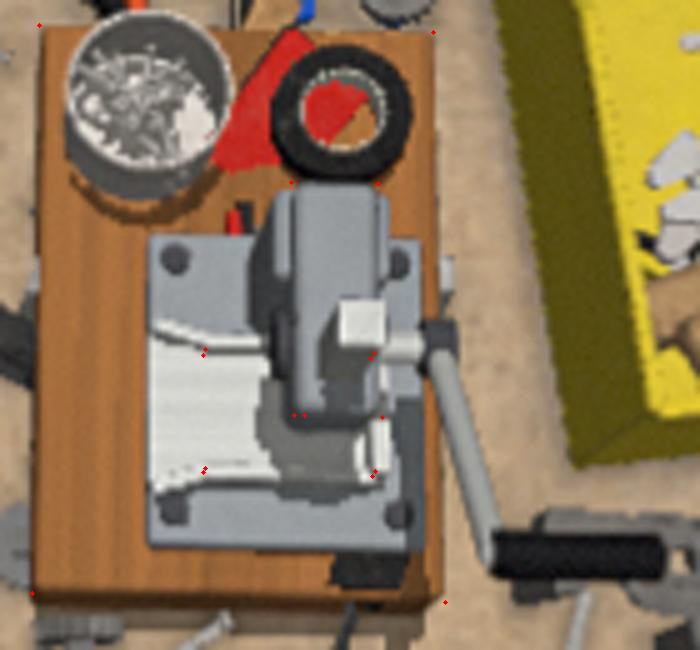

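Run:
```python
from h import *
N=nestpts([.555,-.0817,.08],-.028);B=brk()
ov('pics/scene4f.png','scene',[(N,(0,0,255)),(B,(0,255,0))],(250,190,310,235),12,'pics/o1.png')
ov('pics/top0.png','top',[(N,(0,0,255))],(315,170,390,240),8.5,'pics/o2.png')
```

```text
(no output)
```

View pics/o1.png

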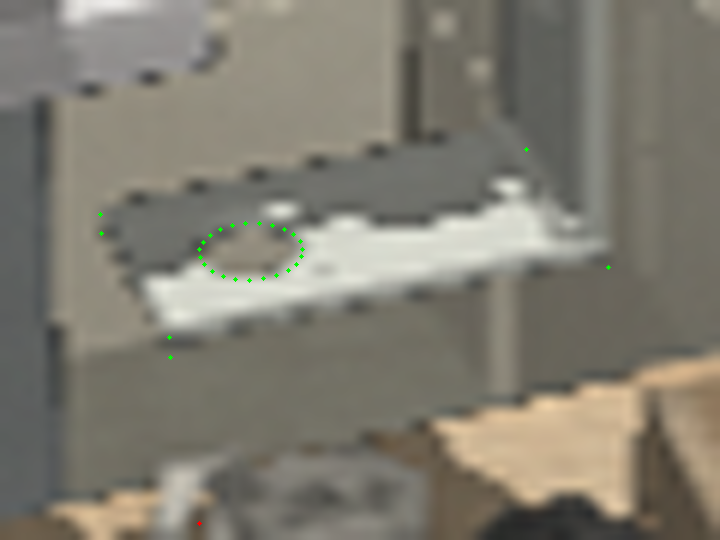

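View pics/o2.png

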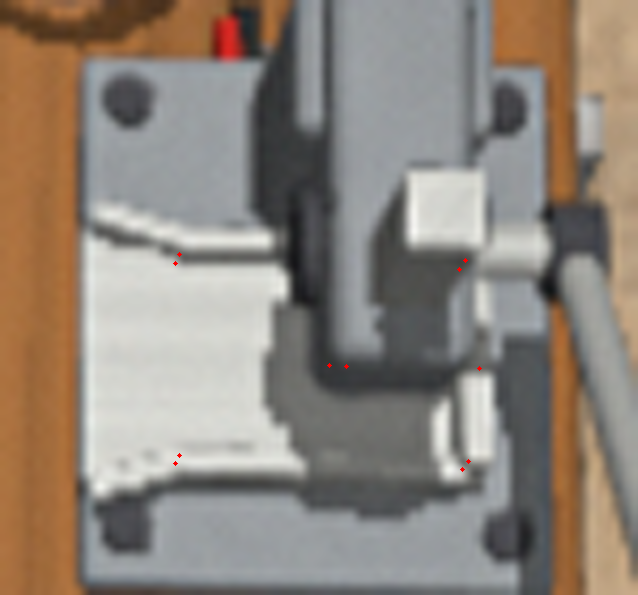

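```bash
python3 -c "
from h import *
to(.5603,.095,.207,3.114)"
```

```text
shift cm [-0.83 -0.55  9.4 ] turn [ 0.02  0.05 -0.11]
```

```bash
python3 -m creep '[[[-0.8,-0.5,3,0,0,0,-1],[-0.8,-0.5,6,0,0,0,-1],[-0.8,-0.5,8,0,0,0,-1],[-0.8,-0.5,9.4,0,0,0,-1],[-0.8,-0.5,9.4,0,0,0,-1],[-0.8,-0.5,9.4,0,0,0,-1]]]'; python3 -c "
from h import *
for c in ('top','scene'):
  im=robot.read_camera(c);cv2.imwrite('pics/%s5f.png'%c,im[:,:,::-1])
N=nestpts([.555,-.0817,.08],-.028);B=brk();s,p,R=st();print(p)
ov('pics/scene5f.png','scene',[(N,(0,0,255)),(B,(0,255,0))],(210,190,310,265),7,'pics/o3.png')
ov('pics/top5f.png','top',[(N,(0,0,255)),(B,(0,255,0))],(270,150,390,240),6,'pics/o4.png')"
```

```text
time: 7.75
tool_pos: [0.5605, 0.0957, 0.2081]
tool_rot: [3.141, 0.002, 3.112]
contact_force: [-0.0, 0.6, -2.2]
opening: 0.0048
[0.5608 0.0956 0.2086]
```

View pics/o3.png

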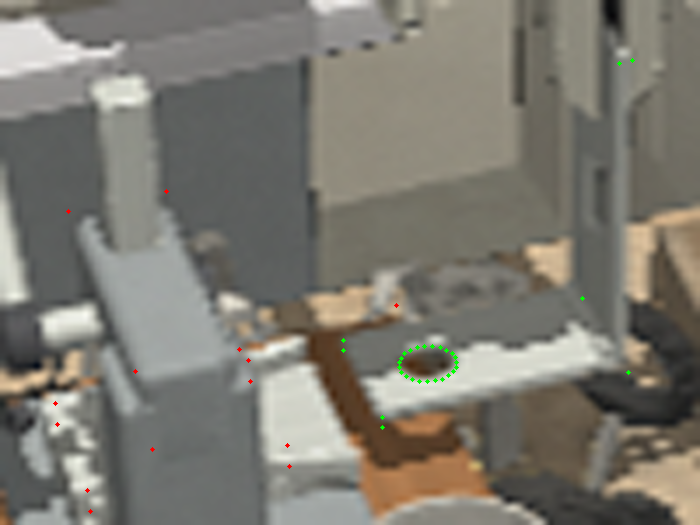

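View pics/o4.png

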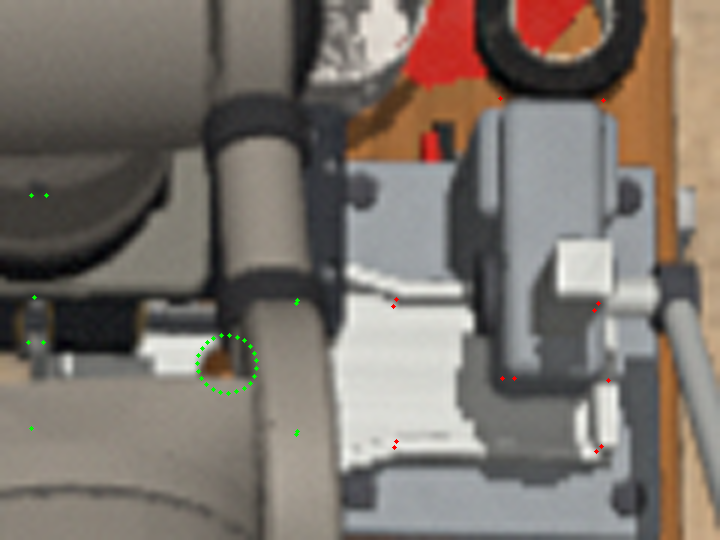

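```bash
python3 -m creep '[[[-0.1,0,0.5,0,0,0,-1],[-0.1,-1,0.5,0,0,0,-1],[-0.1,-2,0.5,0,0,0,-1],[-0.1,-3,0.5,0,0,0,-1],[-0.1,-3,0.5,0,0,0,-1],[-0.1,-3,0.5,0,0,0,-1]]]'; python3 -c "
from h import *
for c in ('top','scene'):
  im=robot.read_camera(c);cv2.imwrite('pics/%s6f.png'%c,im[:,:,::-1])
N=nestpts([.556,-.0817,.08],-.028);B=brk(-.12);s,p,R=st();print(p,s['contact_force'])
ov('pics/scene6f.png','scene',[(N,(0,0,255)),(B,(0,255,0))],(210,190,310,265),7,'pics/o5.png')
ov('pics/top6f.png','top',[(N,(0,0,255)),(B,(0,255,0))],(290,150,390,240),7,'pics/o6.png')"
```

```text
time: 8.45
tool_pos: [0.561, 0.0651, 0.2037]
tool_rot: [3.141, 0.004, 3.111]
contact_force: [-0.0, 0.3, -2.8]
opening: 0.0051
[0.561  0.0657 0.2036] [ 0.3995 -0.5707 -3.073 ]
```

View pics/o5.png

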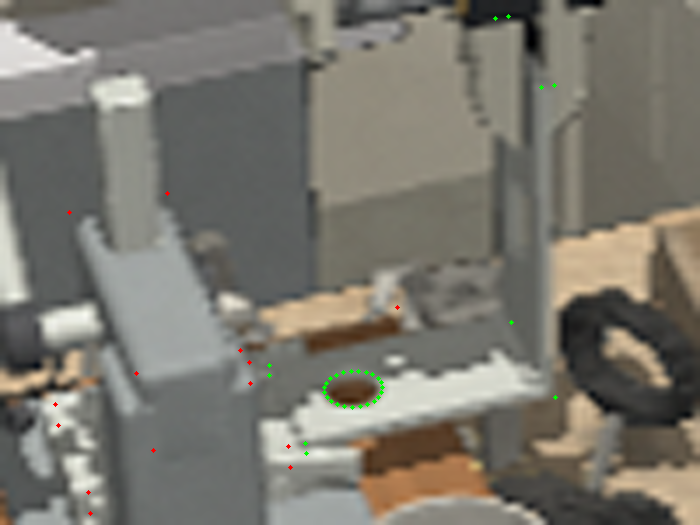

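View pics/o6.png

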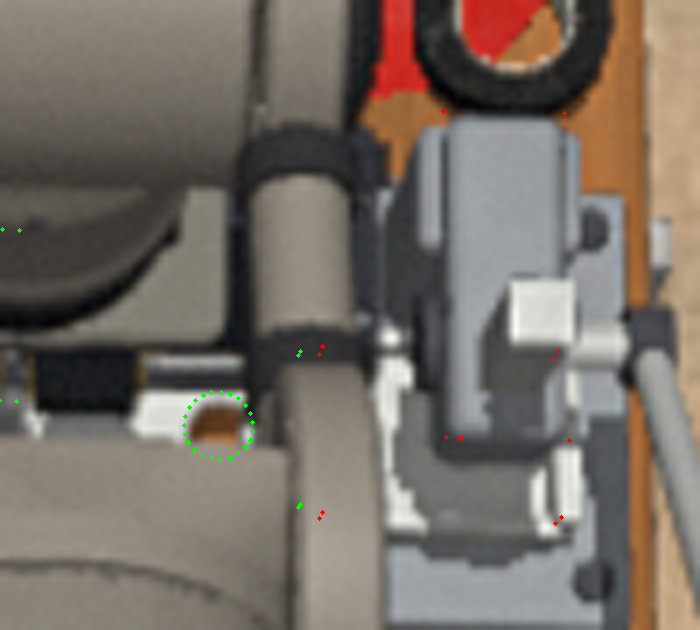

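```bash
python3 -m creep '[[[0,-1,0.1,0,0,0,-1],[0,-1.5,0.1,0,0,0,-1],[0,-2,0.1,0,0,0,-1],[0,-2,0.1,0,0,0,-1]]]';  python3 -m creep '[[[0,-0.7,0,0,0,0,-1],[0,-1.4,0,0,0,0,-1],[0,-2,0,0,0,0,-1],[0,-2,0,0,0,0,-1]]]'
```

```text
time: 8.95
tool_pos: [0.5606, 0.0447, 0.2027]
tool_rot: [3.141, 0.004, 3.111]
contact_force: [0.6, -0.2, -3.1]
opening: 0.0047
time: 9.35
tool_pos: [0.56, 0.0236, 0.2028]
tool_rot: [-3.141, 0.004, 3.11]
contact_force: [2.2, -0.2, -2.9]
opening: 0.0049
```

```bash
python3 -m creep '[[[-0.05,-0.7,0,0,0,0,-1],[-0.05,-1.4,0,0,0,0,-1],[-0.05,-2,0,0,0,0,-1],[-0.05,-2,0,0,0,0,-1]]]'; python3 -c "
from h import *
for c in ('top','scene'):
  im=robot.read_camera(c);cv2.imwrite('pics/%s7f.png'%c,im[:,:,::-1])
N=nestpts([.556,-.0817,.08],-.028);B=brk(-.12);s,p,R=st();print(p,s['contact_force'])
ov('pics/scene7f.png','scene',[(N,(0,0,255)),(B,(0,255,0))],(210,160,310,260),6,'pics/o7.png')"
```

```text
time: 9.75
tool_pos: [0.5598, 0.0026, 0.2027]
tool_rot: [-3.141, 0.004, 3.109]
contact_force: [0.2, -0.6, -3.6]
opening: 0.0049
[0.5598 0.0034 0.2027] [-0.2414 -0.1375 -2.9278]
```

View pics/o7.png

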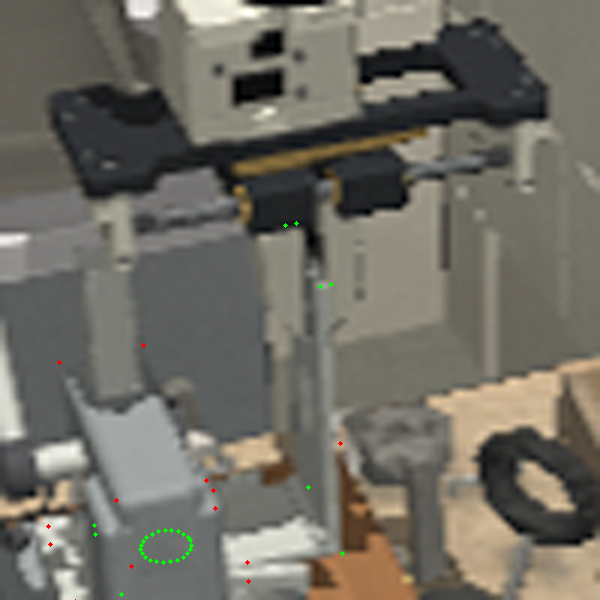

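```bash
python3 -m creep '[[[0,-0.4,0,0,0,0,-1],[0,-0.8,0,0,0,0,-1],[0,-1.2,0,0,0,0,-1],[0,-1.2,0,0,0,0,-1]]]';python3 -m creep '[[[0,-0.2,0,0,0,0,-1],[0,-0.2,0,0,0,0,-1]]]';python3 -m creep '[[[0,-0.2,0,0,0,0,-1],[0,-0.2,0,0,0,0,-1]]]'
```

```text
time: 10.25
tool_pos: [0.5594, -0.0093, 0.2027]
tool_rot: [-3.141, 0.004, 3.109]
contact_force: [0.2, 0.3, -3.8]
opening: 0.0048
time: 10.45
tool_pos: [0.5593, -0.0115, 0.2027]
tool_rot: [-3.141, 0.004, 3.109]
contact_force: [0.7, -0.3, -3.1]
opening: 0.0045
time: 10.65
tool_pos: [0.5592, -0.0135, 0.2027]
tool_rot: [-3.141, 0.004, 3.109]
contact_force: [1.0, 1.0, -3.5]
opening: 0.0047
```

```bash
python3 -m creep '[[[0,0,0.1,0,0,0,-1],[0,0,0.1,0,0,0,-1]]]';python3 -m creep '[[[0,0,0.1,0,0,0,-1],[0,0,0.1,0,0,0,-1]]]';python3 -m creep '[[[0,0,0.1,0,0,0,-1],[0,0,0.1,0,0,0,-1]]]'
```

```text
time: 10.85
tool_pos: [0.5592, -0.0134, 0.2016]
tool_rot: [-3.141, 0.004, 3.109]
contact_force: [1.1, 0.4, -3.5]
opening: 0.005
time: 11.05
tool_pos: [0.5593, -0.0134, 0.2005]
tool_rot: [-3.141, 0.004, 3.109]
contact_force: [0.5, 0.9, -2.8]
opening: 0.0049
time: 11.25
tool_pos: [0.5594, -0.0133, 0.2005]
tool_rot: [-3.141, 0.005, 3.109]
contact_force: [-1.8, 1.1, 4.6]
opening: 0.0049
```

```bash
python3 -m creep '[[[0,-0.1,0,0,0,0,-1],[0,-0.1,0,0,0,0,-1]]]';python3 -m creep '[[[0,-0.1,0,0,0,0,-1],[0,-0.1,0,0,0,0,-1]]]';python3 -m creep '[[[0,-0.1,0,0,0,0,-1],[0,-0.1,0,0,0,0,-1]]]'
```

```text
time: 11.45
tool_pos: [0.5593, -0.0136, 0.2006]
tool_rot: [3.141, 0.005, 3.109]
contact_force: [-0.9, 5.2, 1.8]
opening: 0.005
time: 11.65
tool_pos: [0.5593, -0.0138, 0.2008]
tool_rot: [3.14, 0.005, 3.109]
contact_force: [-0.6, 4.4, 1.7]
opening: 0.0048
time: 11.85
tool_pos: [0.5593, -0.014, 0.2009]
tool_rot: [3.138, 0.005, 3.109]
contact_force: [0.6, 6.1, 2.8]
opening: 0.0049
```

```bash
python3 -m creep '[[[0,0.04,0,0,0,0,-1],[0,0.04,0,0,0,0,-0.5],[0,0.04,0,0,0,0,-0.5],[0,0.04,0,0,0,0,-0.5],[0,0.04,0,0,0,0,-0.5]]]'; python3 -c "
from h import *
for c in ('top','scene'):
  im=robot.read_camera(c);cv2.imwrite('pics/%s8f.png'%c,im[:,:,::-1])
ov('pics/scene8f.png','scene',[],(210,160,310,260),6,'pics/o8.png')
ov('pics/top8f.png','top',[],(290,150,390,240),7,'pics/o9.png')"
```

```text
time: 12.35
tool_pos: [0.5594, -0.0139, 0.201]
tool_rot: [3.138, 0.006, 3.109]
contact_force: [0.4, 0.4, 0.2]
opening: 0.0226
```

View pics/o8.png

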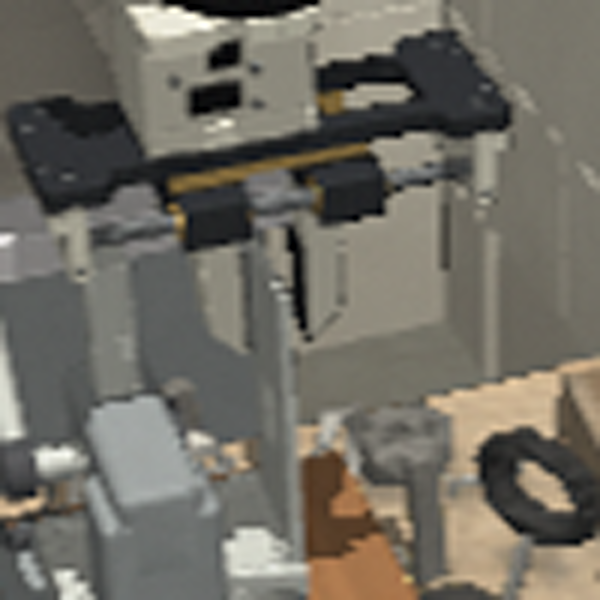

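View pics/o9.png

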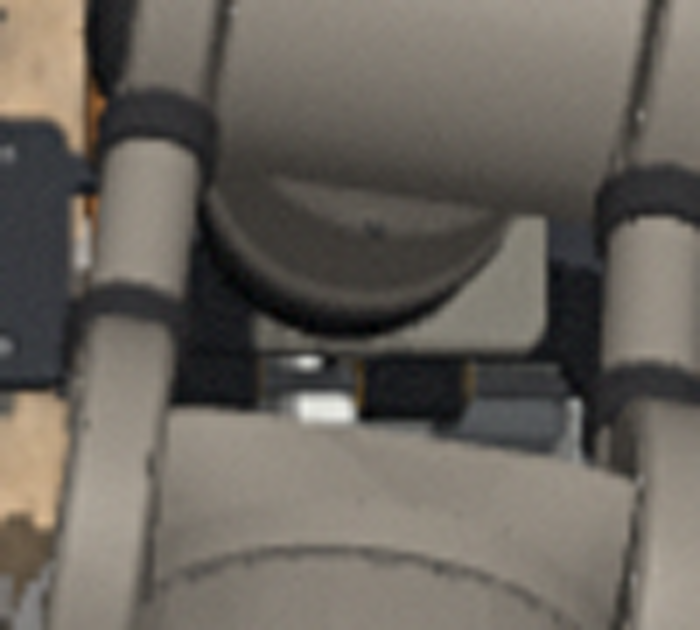

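```bash
python3 -m creep '[[[0,0,-1,0,0,0,-0.5],[0,0,-3,0,0,0,-0.5],[0,0,-7,0,0,0,-0.5],[0,0,-11,0,0,0,-0.5],[0,0,-13,0,0,0,-0.5],[10,0,-13,0,0,0,-0.5],[15,8,-13,0,0,0,-0.5],[15,12,-13,0,0,0,-1]]]';python3 -m creep '[[[0,5,0,0,0,0,-1],[0,10,0,0,0,0,-1],[0,12,0,0,0,0,-1]]]'; python3 -c "
from h import *
for c in ('top','scene'):
  im=robot.read_camera(c);cv2.imwrite('pics/%s9f.png'%c,im[:,:,::-1])
N=nestpts([.556,-.0817,.08],-.028)
ov('pics/scene9f.png','scene',[],(195,150,315,265),5,'pics/p8.png')
ov('pics/top9f.png','top',[],(290,130,430,250),5,'pics/p9.png')"
```

```text
time: 13.25
tool_pos: [0.4418, 0.0616, 0.3314]
tool_rot: [3.138, 0.006, 3.106]
contact_force: [0.9, 1.4, 0.0]
opening: 0.0187
time: 13.55
tool_pos: [0.4454, 0.185, 0.333]
tool_rot: [3.137, 0.008, 3.109]
contact_force: [-0.5, 0.1, 0.5]
opening: 0.0008
```

View pics/p8.png

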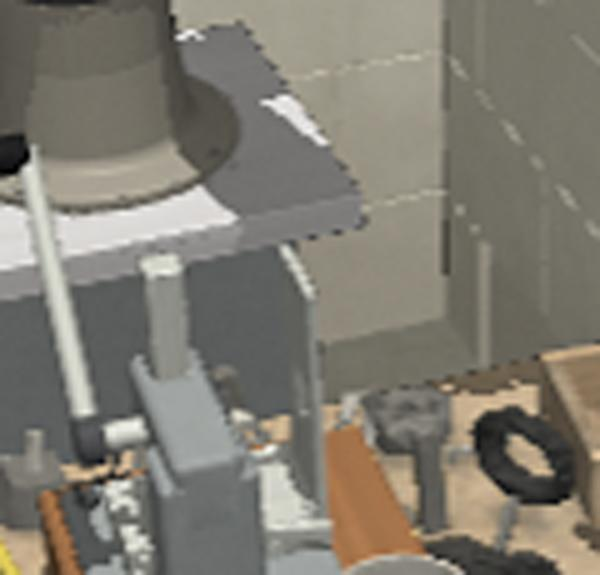

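View pics/p9.png

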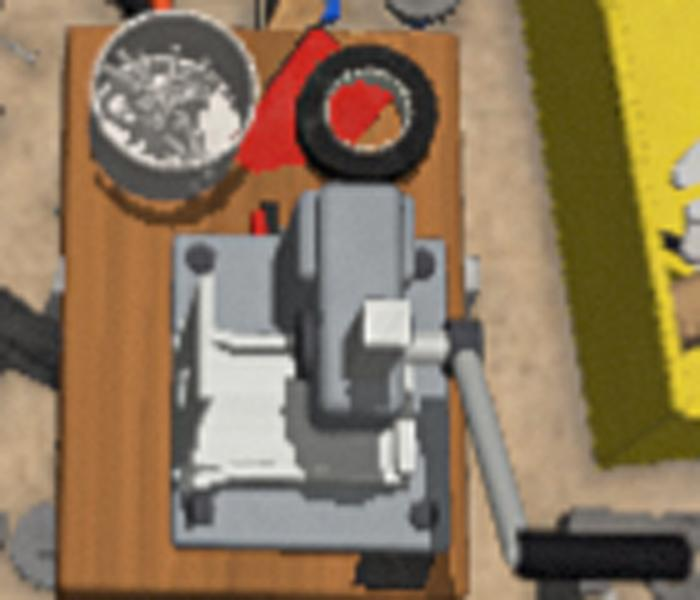

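```bash
cat >> h.py <<'E'
def seat(n,th,dy=-.0005,dx=0):
    L=np.array([[-.025,.072],[.025,.072],[-.025,.067],[.025,.067]])
    P=[[x,y,z] for x,y in L for z in (0,.14)]+[[-.025,-.026,0],[-.025,-.026,.005],[.025,-.026,.005]]
    return Rn.from_euler("z",th).apply(np.array(P)+[dx,dy,0])+n
E
python3 -c "
from h import *
n=[.556,-.0817,.08];N=nestpts(n,-.028);S=seat(n,-.028)
ov('pics/scene9f.png','scene',[(N,(0,0,255)),(S,(0,255,0))],(215,185,275,260),8,'pics/p8.png')
ov('pics/top9f.png','top',[(N,(0,0,255)),(S,(0,255,0))],(320,175,390,245),8.5,'pics/p9.png')"
```

```text
(no output)
```

View pics/p8.png

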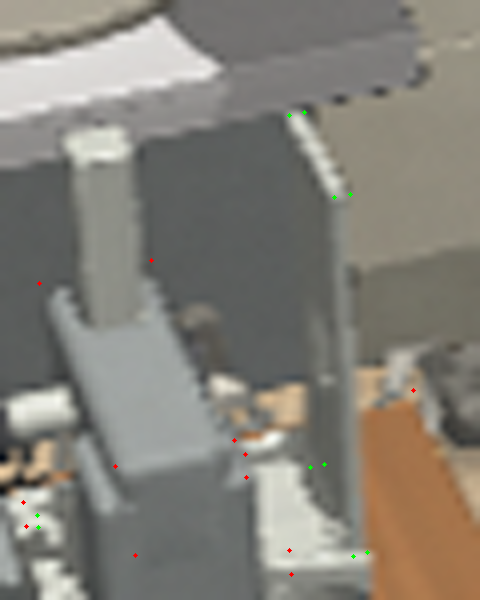

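View pics/p9.png

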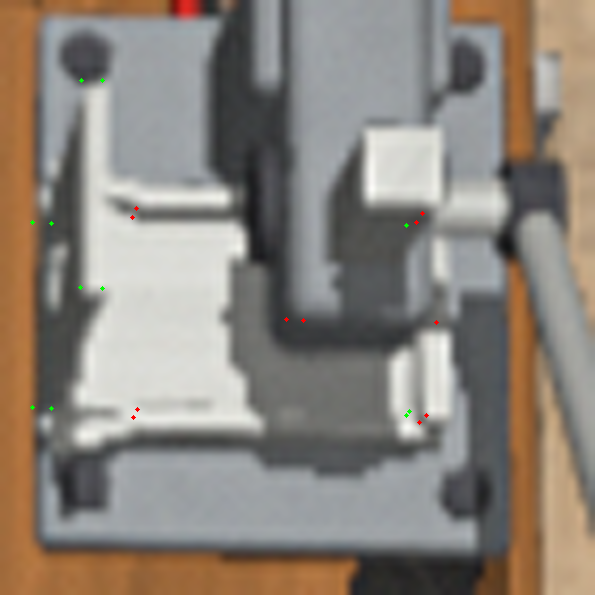

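```bash
python3 -c "
from h import *
for u in [(393,240.8),(428,241),(409,236.5),(409,245.5)]: print(atz('top',u,.262))
im=cv2.imread('pics/top9f.png');cv2.imwrite('pics/l1.png',cv2.resize(im[190:260,370:440],None,fx=8,fy=8,interpolation=2))
im=cv2.imread('pics/scene9f.png');cv2.imwrite('pics/l2.png',cv2.resize(im[160:270,160:270],None,fx=5,fy=5,interpolation=2))"
```

```text
[ 0.4601 -0.123   0.262 ]
[ 0.4594 -0.1877  0.262 ]
[ 0.4681 -0.1531  0.262 ]
[ 0.4511 -0.1521  0.262 ]
```

View pics/l1.png

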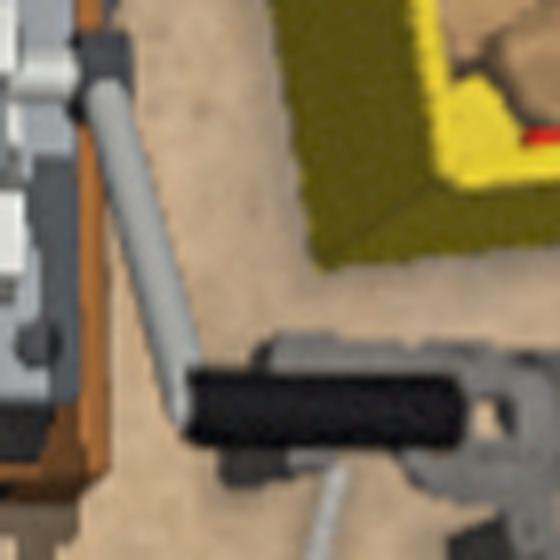

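View pics/l2.png

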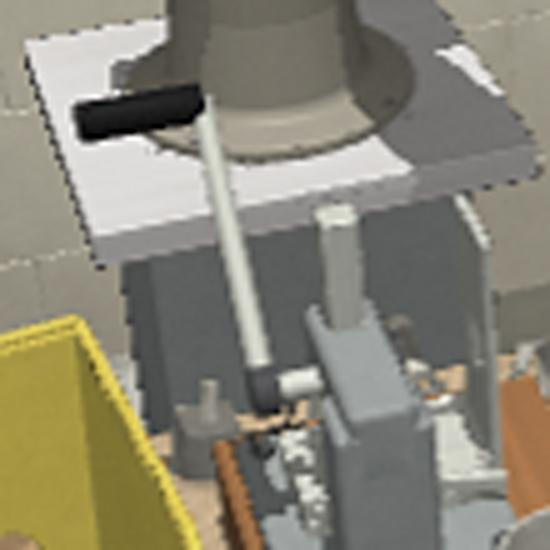

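```bash
python3 -c "
from h import *
to(.457,-.158,.33,1.571)"
```

```text
shift cm [ -2.2  -34.14   0.14] turn [ 0.5   0.17 88.18]
```

```bash
python3 -m creep '[[[0,-4,0,0,0,8,-1],[-0.5,-8,0,0,0,16,-1],[-1,-12,0,0,0,24,-1],[-1,-16,0,0,0,32,-1],[-1.5,-20,0,0,0,40,-1],[-1.5,-24,0,0,0,48,-1],[-2,-29,0,0,0,56,-1],[-2.2,-34,0,0,0,64,-1]]]';python3 -c "
from h import *
to(.457,-.158,.30,1.571)"
```

```text
time: 14.45
tool_pos: [0.4561, -0.1592, 0.3321]
tool_rot: [3.133, 0.001, 1.987]
contact_force: [1.4, 0.2, 0.5]
opening: 0.0003
shift cm [0.08 0.1  3.22] turn [ 0.5  -0.05 23.81]
```

```bash
python3 -m creep '[[[0.1,0.1,1,0,0,8,-1],[0.1,0.1,2,0,0,16,-1],[0.1,0.1,3.2,0,0,23.8,-1],[0.1,0.1,3.5,0,0,23.8,-1],[0.1,0.1,3.5,0.5,0,23.8,-1]]]';python3 -c "
from h import *
for c in ('top','scene'):
  im=robot.read_camera(c);cv2.imwrite('pics/%s10f.png'%c,im[:,:,::-1])
im=cv2.imread('pics/scene10f.png');cv2.imwrite('pics/l2.png',cv2.resize(im[110:270,140:270],None,fx=4,fy=3.7,interpolation=2))
s,p,R=st();print(p,s['tool_rot'],s['contact_force'])
piv=np.array([.566,-.1585,.154])
for f in [0,.2,.4,.6,.8,.95,1.0]:
  a=np.pi/4-f; print(f, ((piv+[-.15*np.cos(a),.003*0,.15*np.sin(a)+.024]-p)*100).round(1))"
```

```text
time: 14.95
tool_pos: [0.4562, -0.1585, 0.2974]
tool_rot: [-3.141, -0.001, 1.574]
contact_force: [0.6, 0.5, -0.0]
opening: 0.0005
[ 0.457  -0.1582  0.2979] [ 3.1413 -0.0001  1.5737] [-0.3026 -0.064   0.5437]
0 [ 0.3 -0.  -1.4]
0.2 [-1.6 -0.  -3.7]
0.4 [-3.  -0.  -6.3]
0.6 [-3.8 -0.  -9.2]
0.8 [ -4.1  -0.  -12.2]
0.95 [ -3.9  -0.  -14.4]
1.0 [ -3.8  -0.  -15.2]
```

View pics/l2.png

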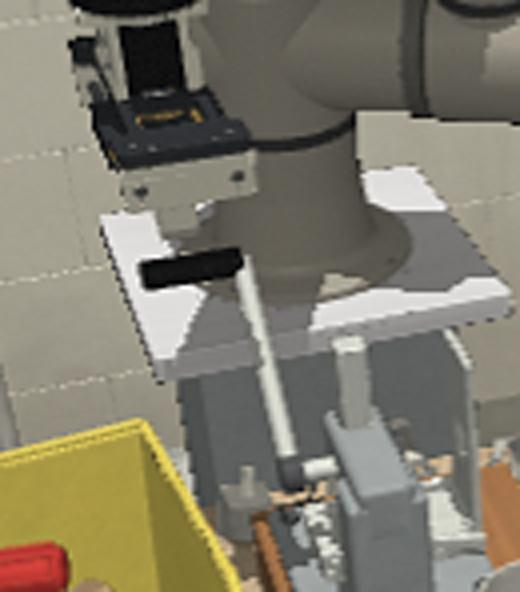

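```bash
python3 -m creep '[[[0,0,1,0,0,0,-1],[0,-0.2,1.7,0,0,0,-1],[0,-0.8,2.7,0,0,0,-1],[0,-1.6,3.7,0,0,0,-1],[0,-2.3,5,0,0,0,-1],[0,-3,6.3,0,0,0,-1],[0,-3,6.3,0,0,0,-1]]]';python3 -c "
from h import *
im=robot.read_camera('scene');cv2.imwrite('pics/l3.png',cv2.resize(im[110:270,140:270,::-1],None,fx=4,fy=3.7,interpolation=2))
s,p,R=st();print(p,s['tool_rot'],s['contact_force'])
piv=np.array([.566,-.1585,.154])
for f in [.4,.6,.8,.95,1.0]:
  a=np.pi/4-f; print(f, ((piv+[-.15*np.cos(a),.003*0,.15*np.sin(a)+.024]-p)*100).round(1))"
```

```text
time: 15.75
tool_pos: [0.4217, -0.1573, 0.2332]
tool_rot: [-3.13, -0.002, 1.575]
contact_force: [-16.5, 1.4, 12.7]
opening: 0.0004
[ 0.422  -0.1574  0.2338] [-3.1305 -0.0022  1.575 ] [-17.9801   1.7525  12.2019]
0.4 [ 0.5 -0.1  0.1]
0.6 [-0.3 -0.1 -2.8]
0.8 [-0.6 -0.1 -5.8]
0.95 [-0.4 -0.1 -8. ]
1.0 [-0.3 -0.1 -8.8]
```

View pics/l3.png

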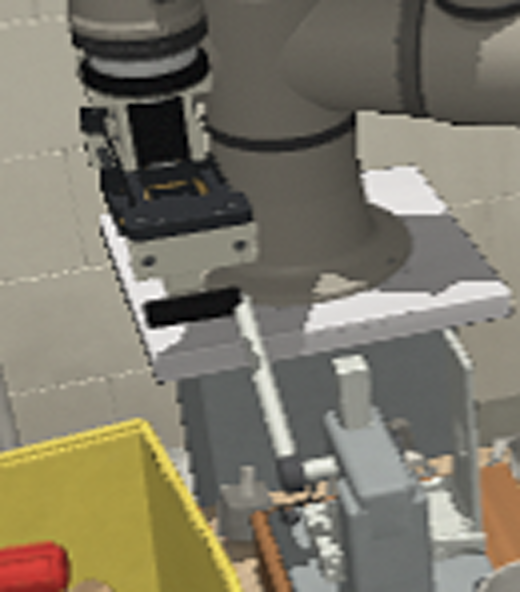

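```bash
python3 -m creep '[[[0,-0.5,-0.5,0,0,0,-1],[0,-1,-3,0,0,0,-1],[0,-1,-6,0,0,0,-1],[0,0,-9,0,0,0,-1],[0,0,-11,0,0,0,-0.2],[0,2,-11,0,0,0,-0.2],[0,3.5,-11,0,0,0,-0.2],[0,3.5,-11,0,0,0,-0.2]]]' 30;python3 -c "
from h import *
for c in ('top','scene'):
  im=robot.read_camera(c);cv2.imwrite('pics/%s11f.png'%c,im[:,:,::-1])
im=cv2.imread('pics/scene11f.png');cv2.imwrite('pics/l2.png',cv2.resize(im[70:270,140:300],None,fx=4,fy=3,interpolation=2))
im=cv2.imread('pics/top11f.png');cv2.imwrite('pics/l1.png',cv2.resize(im[130:330,290:450],None,fx=3.6,fy=3,interpolation=2))
s,p,R=st();print(p,s['tool_rot'],s['contact_force'])
to(.459,-.158,.30,1.571)"
```

```text
time: 16.6
tool_pos: [0.4591, -0.1573, 0.3427]
tool_rot: [-3.13, -0.003, 1.576]
contact_force: [-0.5, -0.1, 0.8]
opening: 0.0279
[ 0.4578 -0.1573  0.3428] [-3.1294 -0.0027  1.5759] [-1.0013 -0.5522  0.0767]
shift cm [-0.09  0.17  4.28] turn [-0.7  -0.15  0.28]
```

View pics/l2.png

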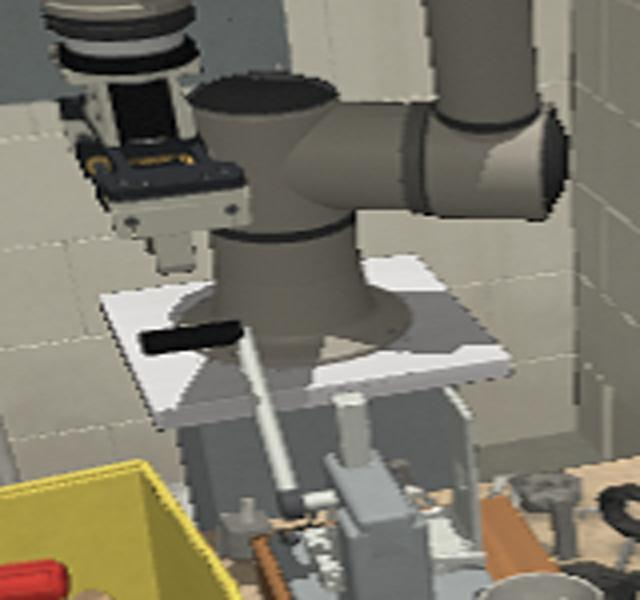

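View pics/l1.png

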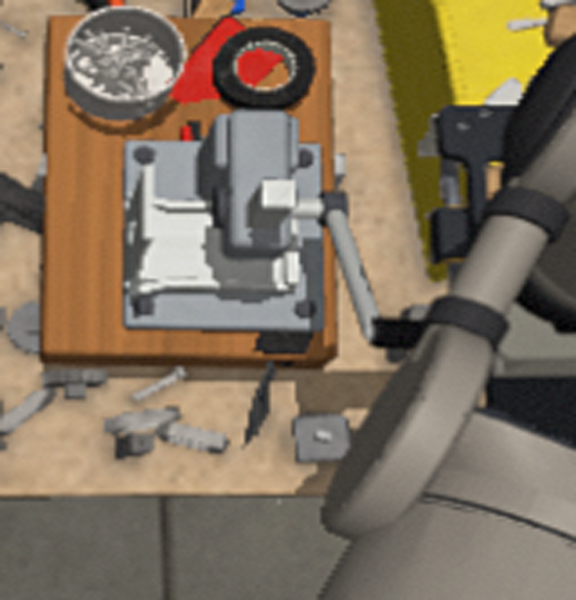

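The lever has returned to rest and the bracket has not moved. The closed fingers slid off the round grip, so I'll pinch it instead.

```bash
python3 -m creep '[[[-0.1,0.25,2,-0.7,0,0,0.1],[-0.1,0.25,4,-0.7,0,0,0.1],[-0.1,0.25,4.3,-0.7,0,0,0.1],[-0.1,0.25,4.3,-0.7,0,0,0.1]]]';python3 -c "
from h import *
im=robot.read_camera('scene');cv2.imwrite('pics/l2.png',cv2.resize(im[90:270,140:300,::-1],None,fx=4,fy=3,interpolation=2))
s,p,R=st();print(p,s['tool_rot'],s['contact_force'],s['opening'])
to(.46,-.158,.256,1.571)"
```

```text
time: 17.1
tool_pos: [0.4592, -0.158, 0.2998]
tool_rot: [-3.141, -0.003, 1.576]
contact_force: [0.6, -0.1, 0.2]
opening: 0.0506
[ 0.4596 -0.1582  0.3005] [ 3.1411 -0.0024  1.576 ] [-0.5404  0.5154 -0.1233] 0.050797438808167616
shift cm [0.01 0.04 4.45] turn [ 0.03 -0.14  0.28]
```

View pics/l2.png

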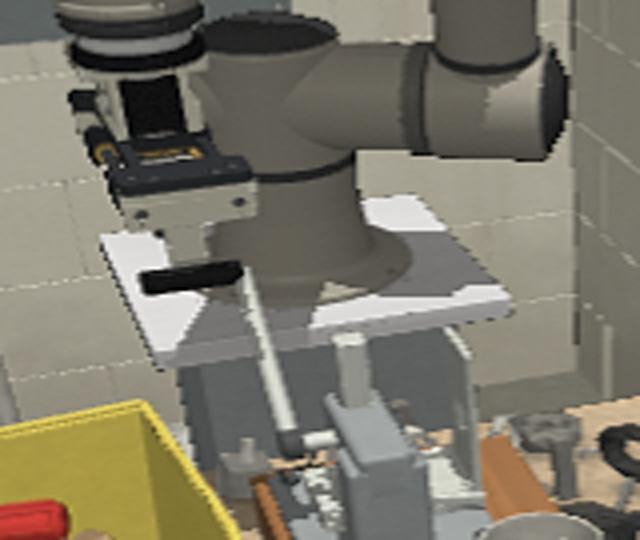

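```bash
python3 -m creep '[[[0,0.05,1.5,0,0,0,0.1],[0,0.05,3,0,0,0,0.1],[0,0.05,4,0,0,0,0.1],[0,0.05,4.4,0,0,0,0.1],[0,0.05,4.4,0,0,0,0.1]]]';python3 -c "
from h import *
im=robot.read_camera('scene');cv2.imwrite('pics/l2.png',cv2.resize(im[110:250,140:270,::-1],None,fx=4.5,fy=4,interpolation=2))"
```

```text
time: 17.65
tool_pos: [0.4602, -0.1582, 0.2567]
tool_rot: [3.141, -0.002, 1.576]
contact_force: [0.0, 0.5, -0.3]
opening: 0.0507
```

View pics/l2.png

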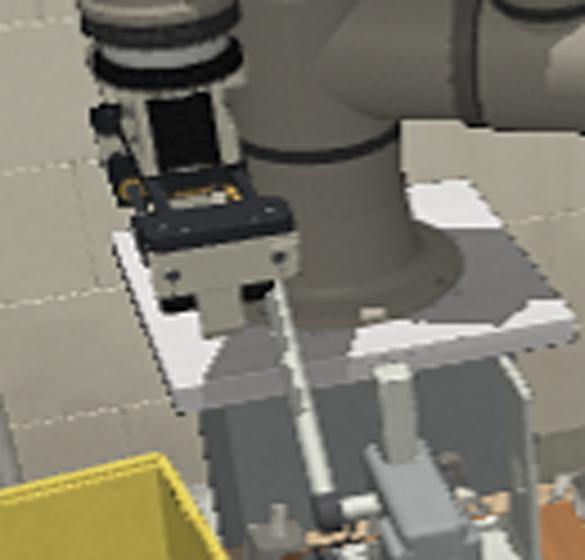

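The grip now lies between the fingers: the front finger at (218,310) covers its middle. Closing.

```bash
python3 -m creep '[[[0,0,0,0,0,0,-1],[0,0,0,0,0,0,-1],[0,0,0,0,0,0,-1],[0,0,0,0,0,0,-1],[0,0,0,0,0,0,-1]]]' 30;python3 -c "
from h import *
s,p,R=st();print(p,s['tool_rot'],s['contact_force'],s['opening'])
g=p-[0,0,-.005]
for f in [0,.1,.2,.3,.4,.5,.6,.7,.8,.9,.95,1.0]:
  a=np.pi/4-f; print(f, np.round([15*(np.cos(np.pi/4)-np.cos(a)),15*(np.sin(np.pi/4)-np.sin(a))],2))"
```

```text
time: 18.2
tool_pos: [0.4611, -0.1583, 0.2573]
tool_rot: [3.139, -0.002, 1.576]
contact_force: [3.4, 0.8, 0.5]
opening: 0.0191
[ 0.4611 -0.1583  0.2573] [ 3.1385 -0.0018  1.5755] [3.4496 0.8274 0.507 ] 0.019059315788194614
0 [0. 0.]
0.1 [-1.01  1.11]
0.2 [-1.9   2.32]
0.3 [-2.66  3.61]
0.4 [-3.29  4.97]
0.5 [-3.79  6.38]
0.6 [-4.14  7.84]
0.7 [-4.34  9.33]
0.8 [-4.39 10.83]
0.9 [-4.3  12.32]
0.95 [-4.19 13.06]
1.0 [-4.05 13.8 ]
```

```bash
python3 -m creep '[[[0,-0.5,0.5,0,0,0,-1],[0,-1,1.1,0,0,0,-1],[0,-1.5,1.7,0,0,0,-1],[0,-1.9,2.3,0,0,0,-1],[0,-2.3,2.9,0,0,0,-1],[0.1,-2.7,3.6,0,0,0,-1],[0.1,-3,4.3,0,0,0,-1],[0.1,-3.3,5,0,0,0,-1]]]'; python3 -c "
from h import *
s,p,R=st()
for f in [.4,.5,.6,.7,.8,.9,.95,1.0]:
  a=np.pi/4-f; print(f, (np.array([.4611+.15*(np.cos(np.pi/4)-np.cos(a))-p[0],p[2]-.2573+.15*(np.sin(np.pi/4)-np.sin(a))])*100).round(2))"
```

```text
time: 19.0
tool_pos: [0.4284, -0.1576, 0.2072]
tool_rot: [3.136, -0.001, 1.575]
contact_force: [4.2, 2.1, 5.9]
opening: 0.0187
0.4 [-0.03 -0.04]
0.5 [-0.52  1.37]
0.6 [-0.87  2.83]
0.7 [-1.07  4.32]
0.8 [-1.12  5.82]
0.9 [-1.03  7.31]
0.95 [-0.92  8.05]
1.0 [-0.78  8.79]
```

```bash
python3 -m creep '[[[0,-0.3,0.7,0,0,0,-1],[0,-0.5,1.4,0,0,0,-1],[0,-0.7,2.1,0,0,0,-1],[0,-0.9,2.8,0,0,0,-1],[0,-1,3.5,0,0,0,-1],[0,-1.1,4.3,0,0,0,-1],[0,-1.1,4.3,0,0,0,-1]]]'; python3 -c "
from h import *
s,p,R=st()
for f in [.6,.7,.8,.9,.95,1.0]:
  a=np.pi/4-f; print(f, (np.array([.4611+.15*(np.cos(np.pi/4)-np.cos(a))-p[0],p[2]-.2573+.15*(np.sin(np.pi/4)-np.sin(a))])*100).round(2))"
```

```text
time: 19.7
tool_pos: [0.4181, -0.1574, 0.1639]
tool_rot: [3.134, -0.001, 1.575]
contact_force: [4.7, 2.7, 7.0]
opening: 0.0193
0.6 [ 0.17 -1.5 ]
0.7 [-0.03 -0.02]
0.8 [-0.09  1.48]
0.9 [0.01 2.98]
0.95 [0.11 3.72]
1.0 [0.25 4.46]
```

```bash
python3 -m creep '[[[0,-0.1,0.7,0,0,0,-1],[0,-0.1,1.4,0,0,0,-1],[0,0,2.1,0,0,0,-1],[0,0,2.9,0,0,0,-1],[0,0.1,3.4,0,0,0,-1],[0,0.1,3.7,0,0,0,-1],[0,0.1,3.7,0,0,0,-1]]]'; python3 -c "
from h import *
s,p,R=st()
for f in [.7,.8,.9,.95,1.0]:
  a=np.pi/4-f; print(f, (np.array([.4611+.15*(np.cos(np.pi/4)-np.cos(a))-p[0],p[2]-.2573+.15*(np.sin(np.pi/4)-np.sin(a))])*100).round(2))"
```

```text
time: 20.4
tool_pos: [0.4187, -0.1573, 0.1266]
tool_rot: [3.135, -0.001, 1.574]
contact_force: [0.4, 1.3, 7.3]
opening: 0.0193
0.7 [-0.1  -3.74]
0.8 [-0.15 -2.24]
0.9 [-0.05 -0.74]
0.95 [ 0.05 -0.  ]
1.0 [0.19 0.74]
```

```bash
python3 -m creep '[[[0,0.05,0.2,0,0,0,-1],[0,0.05,0.3,0,0,0,-1],[0,0.05,0.3,0,0,0,-1]]]'; python3 -m creep '[[[0,0.05,0.2,0,0,0,-1],[0,0.05,0.3,0,0,0,-1],[0,0.05,0.3,0,0,0,-1]]]'; python3 -c "
from h import *
for c in ('top','scene'):
  im=robot.read_camera(c);cv2.imwrite('pics/%s12f.png'%c,im[:,:,::-1])
im=cv2.imread('pics/scene12f.png');cv2.imwrite('pics/l2.png',cv2.resize(im[110:270,140:290],None,fx=4,fy=3.7,interpolation=2))"
```

```text
time: 20.7
tool_pos: [0.4191, -0.1573, 0.1239]
tool_rot: [3.134, -0.001, 1.574]
contact_force: [1.2, 2.1, 8.5]
opening: 0.0195
time: 21.0
tool_pos: [0.4194, -0.1574, 0.1214]
tool_rot: [3.133, -0.0, 1.574]
contact_force: [0.8, 1.7, 10.4]
opening: 0.0192
```

View pics/l2.png

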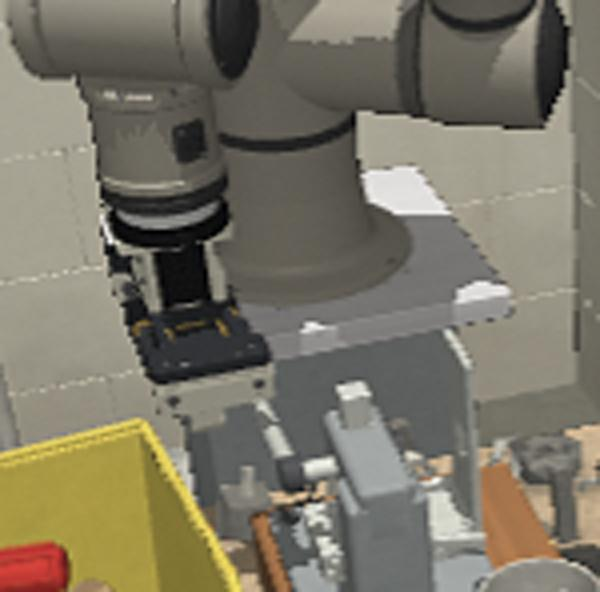

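```bash
for i in 1 2 3; do python3 -m creep '[[[0,0.05,0.4,0,0,0,-1],[0,0.05,0.5,0,0,0,-1],[0,0.05,0.5,0,0,0,-1]]]' 50; done
```

```text
time: 21.4
tool_pos: [0.4198, -0.1575, 0.1195]
tool_rot: [3.131, 0.001, 1.574]
contact_force: [-8.1, 6.3, 39.6]
opening: 0.0185
time: 21.7
tool_pos: [0.42, -0.1576, 0.1186]
tool_rot: [3.129, 0.003, 1.575]
contact_force: [-12.3, 7.7, 51.6]
opening: 0.0189
time: 22.0
tool_pos: [0.4201, -0.1576, 0.1182]
tool_rot: [3.127, 0.005, 1.575]
contact_force: [-15.0, 9.0, 58.7]
opening: 0.0191
```

Hard stop reached: the force climbs with almost no motion. Now I return along the arc.

```bash
python3 -m creep '[[[0,-0.1,-0.8,0,0,0,-1],[0,-0.1,-1.5,0,0,0,-1],[0,-0.2,-2.3,0,0,0,-1],[0,-0.2,-3,0,0,0,-1],[0,-0.2,-3.7,0,0,0,-1],[0,-0.1,-4.4,0,0,0,-1],[0,-0.1,-4.4,0,0,0,-1]]]' 15;python3 -c "
from h import *
s,p,R=st();print(R.apply([0,1,0]))
for f in [.7,.6,.5,.4,.3,.2,.1,0]:
  a=np.pi/4-f; print(f, (np.array([.4611+.15*(np.cos(np.pi/4)-np.cos(a))-p[0],p[2]-.2573+.15*(np.sin(np.pi/4)-np.sin(a))])*100).round(2))"
```

```text
time: 22.7
tool_pos: [0.4195, -0.1578, 0.1631]
tool_rot: [3.125, 0.006, 1.575]
contact_force: [5.6, -0.1, 3.8]
opening: 0.0198
[0.9998 0.0044 0.017 ]
0.7 [-0.18 -0.09]
0.6 [ 0.02 -1.58]
0.5 [ 0.37 -3.04]
0.4 [ 0.86 -4.45]
0.3 [ 1.5  -5.81]
0.2 [ 2.26 -7.1 ]
0.1 [ 3.15 -8.31]
0 [ 4.16 -9.42]
```

```bash
python3 -m creep '[[[0,-0.1,-0.8,0,0,0,-1],[0,0,-1.6,0,0,0,-1],[0,0.2,-2.3,0,0,0,-1],[0,0.4,-3,0,0,0,-1],[0,0.6,-3.7,0,0,0,-1],[0,0.9,-4.4,0,0,0,-1],[0,1.2,-5.1,0,0,0,-1],[0,1.5,-5.8,0,0,0,-1]]]' 10;python3 -c "
from h import *
s,p,R=st()
for f in [.4,.3,.2,.1,0]:
  a=np.pi/4-f; print(f, (np.array([.4611+.15*(np.cos(np.pi/4)-np.cos(a))-p[0],p[2]-.2573+.15*(np.sin(np.pi/4)-np.sin(a))])*100).round(2))"
```

```text
time: 23.5
tool_pos: [0.437, -0.1585, 0.221]
tool_rot: [3.118, 0.008, 1.575]
contact_force: [20.1, -4.2, -11.4]
opening: 0.0363
0.4 [-0.88  1.34]
0.3 [-0.25 -0.02]
0.2 [ 0.52 -1.31]
0.1 [ 1.41 -2.52]
0 [ 2.41 -3.63]
```

```bash
python3 -c "
from h import *
for c in ('top','scene'):
  im=robot.read_camera(c);cv2.imwrite('pics/%s13f.png'%c,im[:,:,::-1])
im=cv2.imread('pics/scene13f.png');cv2.imwrite('pics/l2.png',cv2.resize(im[110:270,140:290],None,fx=4,fy=3.7,interpolation=2))"
```

```text
(no output)
```

View pics/l2.png

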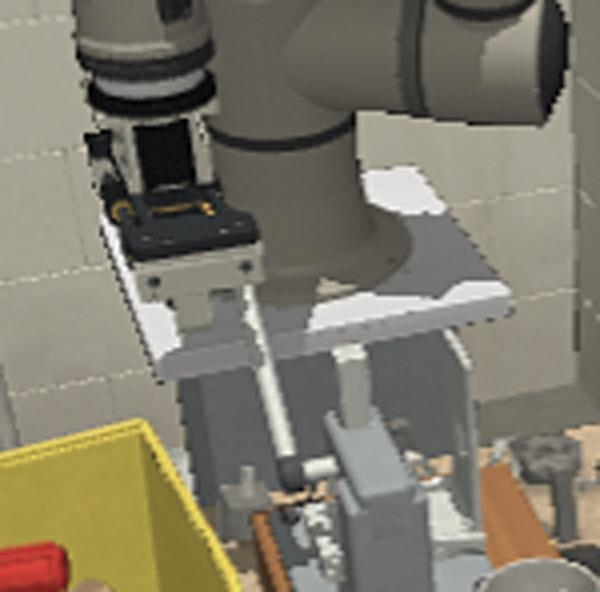

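```bash
python3 -m creep '[[[0,0.6,-1,0,0,0,0.3],[0,1.4,-2,0,0,0,0.6],[0,2,-3,0,0,0,0.6],[0,2.4,-3.6,0,0,0,0.6],[0,2.4,-3.6,0,0,0,0.6],[0,2.4,-3.6,0,0,0,0.6]]]' 20;python3 -c "
from h import *
for c in ('top','scene'):
  im=robot.read_camera(c);cv2.imwrite('pics/%s14f.png'%c,im[:,:,::-1])
im=cv2.imread('pics/scene14f.png');cv2.imwrite('pics/l2.png',cv2.resize(im[110:270,140:290],None,fx=4,fy=3.7,interpolation=2))"
```

```text
time: 24.2
tool_pos: [0.4597, -0.1577, 0.257]
tool_rot: [3.119, 0.008, 1.575]
contact_force: [-0.0, 0.1, 0.3]
opening: 0.0727
```

View pics/l2.png

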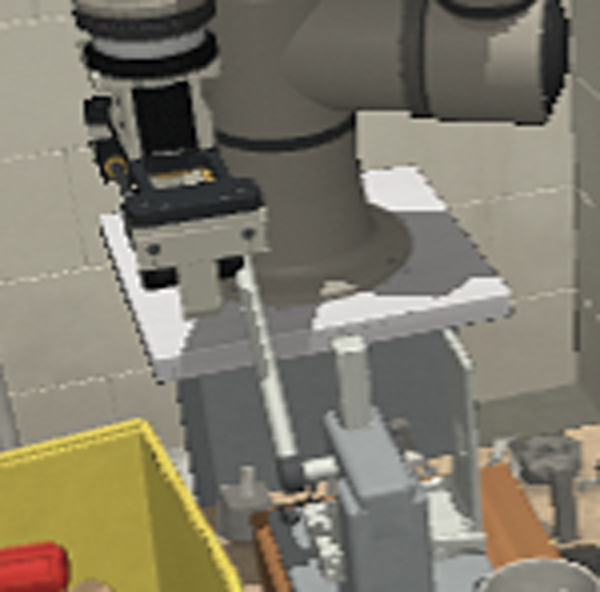

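No contact force, and the lever is up and free. Next I back the gripper straight up, clear it away and check.

```bash
python3 -m creep '[[[0,0,-2,0,0,0,0.6],[0,0,-5,0,0,0,0.6],[0,0,-8,0,0,0,0.6],[0,-3,-10,0,0,0,0.6],[4,-6,-10,0,0,0,0.6],[9,-6,-10,0,0,0,0.6],[14,-6,-10,0,0,0,0.6],[19,-6,-10,0,0,0,0.6]]]';python3 -m creep '[[[5,0,0,0,0,0,0.6],[10,0,0,0,0,0,0.6],[14,0,0,0,0,0,0.6],[14,0,0,0,0,0,0.6]]]'; python3 -c "
from h import *
for c in ('top','scene'):
  im=robot.read_camera(c);cv2.imwrite('pics/%s15f.png'%c,im[:,:,::-1])
n=[.556,-.0817,.08]
ov('pics/top15f.png','top',[],(290,130,440,250),5,'pics/q1.png')
ov('pics/scene15f.png','scene',[],(160,150,300,270),5,'pics/q2.png')
a=cv2.imread('pics/top9f.png').astype(int);b=cv2.imread('pics/top15f.png').astype(int);print(np.abs(a-b)[165:250,310:430].max(2).max(), (np.abs(a-b)[165:250,310:430].max(2)>25).sum())"
```

```text
time: 25.1
tool_pos: [0.3957, 0.0342, 0.3541]
tool_rot: [3.118, 0.008, 1.573]
contact_force: [0.7, -0.0, -0.9]
opening: 0.0737
time: 25.5
tool_pos: [0.3943, 0.1781, 0.3524]
tool_rot: [3.12, 0.007, 1.579]
contact_force: [-0.1, -0.1, 0.1]
opening: 0.0733
16 0
```

View pics/q1.png

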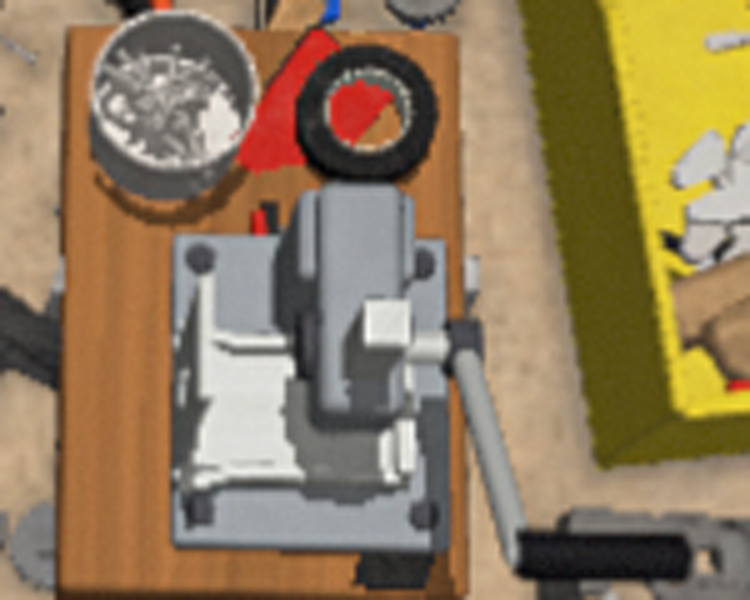

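View pics/q2.png

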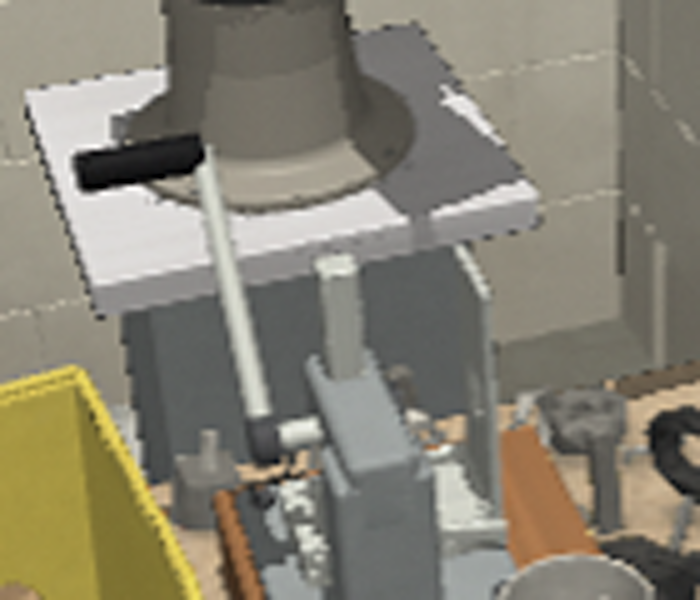

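View pics/top15f.png

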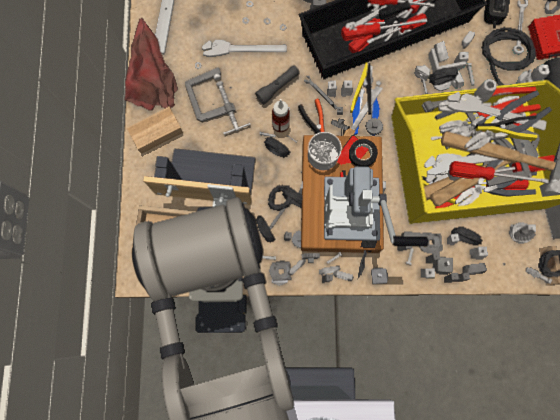

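```bash
python3 -c "
from h import *
o=[]
for f in ('top0','top15f'):
  im=cv2.imread('pics/%s.png'%f); o.append(cv2.resize(im[205:235,345:380],None,fx=11,fy=11,interpolation=2))
cv2.imwrite('pics/q3.png',np.hstack(o))
for u in [(330,185),(332.6,185),(330,209),(332.6,209)]: print(atz('top',u,.22))
Z=Rn.from_euler('z',-.028)
for y in (-.026,-.027): 
  for z in (0,.005,.01): print(y,z,(proj('top',Z.apply([-.015,y,z])+[.556,-.0817,.08])[0]-[345,205])*11)"
```

```text
[ 0.5807 -0.0129  0.22  ]
[ 0.5807 -0.0181  0.22  ]
[ 0.5316 -0.0115  0.22  ]
[ 0.5315 -0.0167  0.22  ]
-0.026 0 [241.3962 152.8508]
-0.026 0.005 [245.3862 147.7676]
-0.026 0.01 [249.4093 142.6423]
-0.027 0 [246.3422 152.9488]
-0.027 0.005 [250.3527 147.8659]
-0.027 0.01 [254.3965 142.7409]
```

View pics/q3.png

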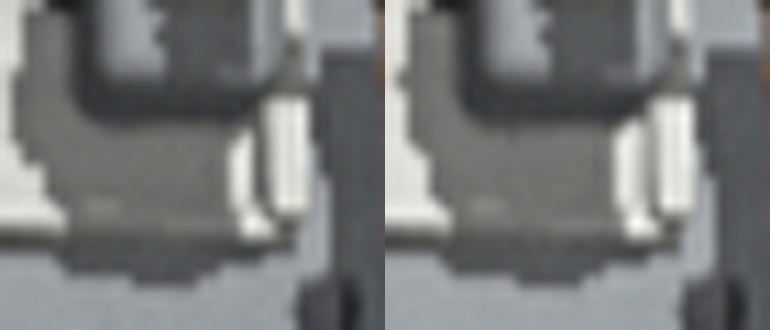

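```bash
python3 -c "
from h import *
im=robot.read_camera('scene');cv2.imwrite('pics/end.png',cv2.resize(im[100:300,270:430,::-1],None,fx=3,fy=3))
print(robot.hand_in(), robot.observe()['time'])"
```

```text
the job is handed in; nothing more can be done
the job is handed in; nothing more can be done
```

View pics/end.png

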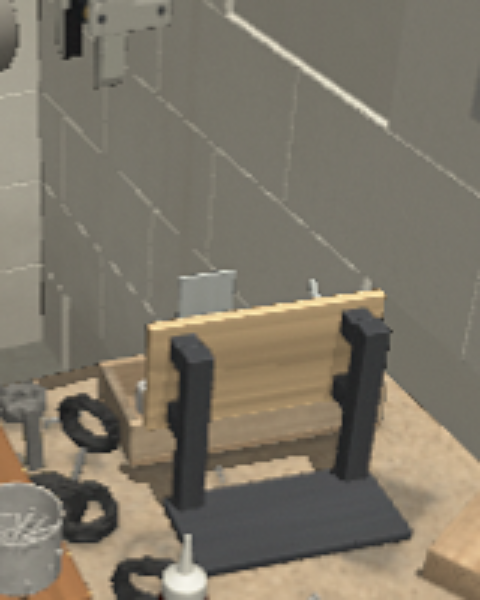

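The job is done and handed in at about 25.6 s, well under the 72 s limit. I unhooked the tall bracket and slid it upright into the nest until the foot met the end stop. After letting go of it, I swung the lever down to its stop and brought it back up.

**Bracket seating:** The stop pushed back with about 5 N when the foot reached it. In the last top picture the foot tip is flush with the stop to within about 1 mm. Nothing changed by more than noise in the top view of the nest between before and after pressing.

**Lever:** It passed 0.66 rad with only about 7 N, so the pin went through the hole. At about 0.95 rad it met the hard stop. It is now fully up.

**Final state:** The short bracket is still on its hook and the robot touches nothing.

**What went wrong on the way:**
- The first try with closed fingers slid off the side of the grip at a partial angle, with about 18 N sideways. The lever sprang back up, so I pinched the grip instead.
- At the stop I pushed to about 60 N at the wrist with the fingers, more than needed but below the 120 N limit.
- On the way up the light 10 N grip was forced open, with about 23 N of contact, and the lever ran ahead of the fingers for part of the return.

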